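# Load the glaze-test dryer and start it

### The arm

A 7-joint arm with a two-finger parallel gripper is mounted at the origin on the work surface. World frame = base frame: x ahead of the robot, y to its left, z up, the work surface at z = 0. Lengths are in m, angles in rad, forces in N, time in s.
With the tool pointing down it reaches from about 0.4 to 0.875 m from the base axis. Payload 6.5 kg.
Tool frame: the origin (TCP) lies midway between the tips of the shut fingers; the grasp point (between the pads) lies 19 mm behind it; z points along the fingers, x is the direction in which the jaws open and shut, and the axes are right-handed (so a half turn about z gives the same grasp; the last joint's range is limited). The gripper opens to 88 mm and grips with 3 to 60 N. Pads are 18 mm wide; open, the fingers measure 123 mm over their backs; the gripper's body (75 mm by 187 mm) begins 45 mm behind the grasp point.
Start: joints at [-1.34, 0.536, -0.004, 1.538, 0.003, 1.067, -0.071], TCP at [0.19, 0.622, 0.239] pointing down, gripper open.
Joint ranges: [-2.7, 2.7], [-0.37, 2.16], [-1.27, 1.26], [0.24, 2.4], [-1.31, 4.45], [0.19, 1.91], [-2.76, 2.76]. Speed limits (rad/s): [2.39, 2.39, 3.14, 3.14, 3.14, 3.14, 3.14].

### API

Orientations are given as a unit quaternion [x, y, z, w].
In Python, from station import bot, optics gives the robot as it stands.
- The arm moves only by the shell command python3 -m creep 'ROWS' [OPENING]. ROWS is JSON, a list that holds one entry, the list of rows, each a list of 4 numbers: the shift along the tool's x, y, z in m, then the turn about the tool's z in rad. A call has 1 to 20 rows; each row is the pose to reach, as a shift and turn from the pose commanded when the call began, along the tool's axes at that moment; what a row does not reach only later rows make up. A row lasts 1/8 s, in which the tool goes at most 62.5 mm and 10.7 degrees, less where a joint would pass 70% of its speed; a pose out of reach is approached as far as the arm can. A call with a gripper value outside its range is refused whole. OPENING is the finger opening in m, from 0 to 0.0881, set as the call begins (- or left out, the last holds). The fingers move at their own pace and stop on an object; the grip force is fixed at half the most. Time passes only in rows, so rows that repeat a pose let the fingers close. It gives the time, the measured TCP pose, the force and the opening at its end, in the units of the state.
- bot.get_obs(): the state, without advancing time (a new reading comes with each control period).
- optics.grab_frame(name): name is "scene" or "top" or "wrist"; returns a dict with "image" (400x640x3 uint8, blue, green, red), "vfov" (degrees; the focal length in pixels is half the picture's height over the tangent of half this angle, whatever the lens; pixels are square), "cx", "cy" (the principal point, pixels), "k1" (the pictures are not rectified: a ray, as slopes to the right and down, at radius r is drawn at 1 + k1 r^2 times it, then the intrinsics apply), "R" (3x3) and "t" (3): a world point X has camera coordinates R X + t. Camera axes: x right, y down, z forward; pixel columns grow to the right and rows downward; lengths in m; the calibration is good to about 2 mm. A picture is of the moment at which its call begins. There is no depth.
- bot.hand_in(): hands the job in, once; it reports no verdict.
The state is a dict: "time_s": time; "qpos": joint angles; "qvel": joint speeds; "tau": joint torques, N m; "position": TCP position; "eef_rot": TCP orientation; "wrist_force": force on the tool from outside, world axes, zero at the start; "ft_torque": the same for the moment, N m; "gripper_width": finger opening in m.
Only numpy, scipy, OpenCV 4.12 (cv2) and the standard library are available. Lean on these libraries where they do the work, as an engineer would, in place of code of your own. Each camera call takes 0.05 s, during which the arm holds its last target.

### The job

Clear the dry lidded pots from the dryer's setter trays and stand them upright on the plywood ware board, then load the fresh glaze tests that are there, upright and in this order: the round tumbler into the tray with one dot, the square box pot into two dots, the long-necked bottle into three, the footed upright tile into four (a test that is missing just leaves its tray empty). When all are in, turn the large heat dial until its white pointer is at the brass index tab, and last push the small timer knob down, turn it clockwise to its stop while holding it down, and let it spring up. Leave everything else on the table where it is.

Things in the scene. Friction and masses are not known exactly. Their poses are not given: they have to be found in the camera images.
- tumbler_mid (a point): Fresh glaze test, bare clay colour: straight round tumbler, 42 dia x 54 high, open top, 0.12 kg. Point on its axis half-way up (27 mm over its underside); z up. May be absent (None).
- square_mid (a point): Fresh glaze test, bare clay colour: square box pot, 40 x 40 x 50 high, dark square mouth on top. Point at its centre (25 mm over its underside); x and y are square to its sides. May be absent.
- bottle_mid (a point): Fresh glaze test, bare clay colour: round bottle, body 46 dia up to 26 mm, shoulder narrowing to a neck 22 dia from 34 to 60 mm above its underside (60 high in all). Point on its axis half-way up (30 mm). The neck is easily gripped. May be absent.
- tile_mid (a point): Fresh glaze test, bare clay colour: upright tile on a flat foot. Foot 42 (its x) x 46 (its y) x 10 thick; the upright slab rises from the middle of the foot, 10 thick (its x) x 46 wide (its y), top 56 mm above the underside. Point at its centre, 28 mm over the underside. May be absent.
- pot1_mid (a point): Dry lidded pot, bare clay colour: squat round body 48 dia, 36 high, with a lid knob 20 dia reaching 56 mm above its underside (the knob's grippable part is 40 to 56 mm; lid and knob are one piece with the pot). Stands at the start in the tray with two dots. Point on its axis half-way up (28 mm). May be absent.
- pot2_mid (a point): A second, identical dry lidded pot, standing at the start in the tray with four dots. Point on its axis half-way up (28 mm). One of the two may be absent.
- tray1 (a point): Pale fixed setter tray marked by one dot (black, 8 dia) on the flat tab at its front: square pocket 58 x 58 inside, lips 5 mm high and 4 thick. Point: centre of the pocket's floor, 36 mm above the table; x points away from the dot tab, z up. The four trays stand 70 mm apart (centre to centre) in one row along their own y on a dark steel drying plate; which stands where varies.
- tray2 (a point): Pale fixed setter tray marked by two dots (black, 8 dia) on the flat tab at its front: square pocket 58 x 58 inside, lips 5 mm high and 4 thick. Point: centre of the pocket's floor, 36 mm above the table; x points away from the dot tab, z up. The four trays stand 70 mm apart (centre to centre) in one row along their own y on a dark steel drying plate; which stands where varies.
- tray3 (a point): Pale fixed setter tray marked by three dots (black, 8 dia) on the flat tab at its front: square pocket 58 x 58 inside, lips 5 mm high and 4 thick. Point: centre of the pocket's floor, 36 mm above the table; x points away from the dot tab, z up. The four trays stand 70 mm apart (centre to centre) in one row along their own y on a dark steel drying plate; which stands where varies.
- tray4 (a point): Pale fixed setter tray marked by four dots (black, 8 dia) on the flat tab at its front: square pocket 58 x 58 inside, lips 5 mm high and 4 thick. Point: centre of the pocket's floor, 36 mm above the table; x points away from the dot tab, z up. The four trays stand 70 mm apart (centre to centre) in one row along their own y on a dark steel drying plate; which stands where varies.
- board_top (a point): Plain plywood ware board, fixed, 140 (its x) x 220 (its y) x 14 thick, empty at the start. Point: centre of its top face.
- dial_grip (a point): Heat dial: the larger black knob (skirt 58 dia) on the grey control box (150 x 250 x 55 high), on the round dark scale (92 dia). Point on its axis at gripping height, 83 mm above the table. Its grip bar is 52 long (this frame's x) x 14 thick (its y), from 20 mm below to 10 mm above this point; the white pointer lies toward this frame's -x.
- dial_pointer (a point): Spot on the line of the dial's white pointer, 42 mm from the dial's axis; turns with the dial.
- index_tab (a point): Index mark of the heat scale: brass tab 21 x 7 x 4 high, fixed on the box at the rim of the dial's scale, at an angle that varies. Point on the tab, 42 mm from the dial's axis (the pointer spot comes over it when the dial is set; the tab's inner end is 40 mm from the axis).
- dial (a joint): Turn of the heat dial (rad), 0 to 4.2, growing clockwise seen from above; friction (0.05 N m), stays where it is left. At 0 the pointer looks to the box's front (the side toward the robot).
- timer_grip (a point): Timer knob: the smaller black knob (skirt 40 dia) beside the dial, 124 mm from it. Point on its axis at gripping height, about 90 mm above the table when up. Grip bar 42 long (this frame's x) x 14 thick (its y), from 20 mm below to 10 mm above this point.
- timer_press (a joint): How far the timer knob is pushed down (m): 0 up, 0.006 fully down; its spring takes about 4 N to start and 8 N at the bottom and lifts the knob again when let go.
- timer (a joint): Turn of the timer knob (rad), 0 (off, as found) to 1.35 (its stop, running), growing clockwise seen from above. It is a push-and-turn knob with light friction (0.04 N m): it must be down by at least 3 mm all the while it passes from 0.25 to 1.1, since forcing it round while it is up would wreck its lock; past 1.1 it may spring up.
- jar: Glaze jar, 68 dia x 85 high; bystander, not part of the job.
- beaker: White cup, 76 dia x 95; bystander.
- brush: Glaze brush, 170 long, lying; bystander.
- stilt: Small three-armed kiln stilt, about 50 across, 12 high; bystander.
- rib: Flat wooden rib, 50 x 100 x 9; bystander.
- brick: Kiln brick, 75 x 110 x 64; bystander.

How it is judged:
On the way, in this order (a step that is already met when the one before it is completed fails the run):
1. every dry lidded pot stands released on the ware board (x of pot1_mid in the frame of board_top between -0.06 and 0.06 m and y of pot1_mid in the frame of board_top between -0.1 and 0.1 m and z of pot1_mid in the frame of board_top between 0.024 and 0.032 m and angle between each of pot1_mid, pot2_mid's own z axis and vertical below 0.1 rad and contact force between the fingers and pot1 below 0.3 N and x of pot2_mid in the frame of board_top between -0.06 and 0.06 m and y of pot2_mid in the frame of board_top between -0.1 and 0.1 m and z of pot2_mid in the frame of board_top between 0.024 and 0.032 m and contact force between the fingers and pot2 below 0.3 N), for 0.2 s.
2. the tumbler (if there) stands released in the tray with one dot (horizontal distance between tumbler_mid and tray1 below 0.015 m and z of tumbler_mid in the frame of tray1 between 0.023 and 0.031 m and angle between tumbler_mid's own z axis and vertical below 0.1 rad and contact force between the fingers and tumbler below 0.3 N), for 0.2 s.
3. the square box (if there) stands released in the tray with two dots (horizontal distance between square_mid and tray2 below 0.015 m and z of square_mid in the frame of tray2 between 0.021 and 0.029 m and angle between square_mid's own z axis and vertical below 0.1 rad and contact force between the fingers and square below 0.3 N), for 0.2 s.
4. the bottle (if there) stands released in the tray with three dots (horizontal distance between bottle_mid and tray3 below 0.015 m and z of bottle_mid in the frame of tray3 between 0.026 and 0.034 m and angle between bottle_mid's own z axis and vertical below 0.1 rad and contact force between the fingers and bottle below 0.3 N), for 0.2 s.
5. the L-tile (if there) stands released in the tray with four dots (horizontal distance between tile_mid and tray4 below 0.015 m and z of tile_mid in the frame of tray4 between 0.024 and 0.032 m and angle between tile_mid's own z axis and vertical below 0.1 rad and contact force between the fingers and tile below 0.3 N), for 0.2 s.
6. the heat dial's pointer is at the brass index tab (horizontal distance between dial_pointer and index_tab below 0.0045 m), for 0.2 s.
7. the timer knob is pushed down while still at its start angle (value of joint timer_press above 0.0035 m and value of joint timer below 0.25 rad), for 0.05 s.
8. the timer knob is turned to its stop (value of joint timer above 1.2 rad), for 0.1 s.
At the end, for the whole second after the job is handed in: Dry pots upright on the board (axis 10 mm or more inside its edge); each fresh test present upright in its own tray, centre within 15 mm; dial pointer within 6 degrees of the index tab; timer past 1.2 rad and sprung up; all released and at rest (all of step 1 and all of step 2 and all of step 3 and all of step 4 and all of step 5 and linear speed of each of tumbler, square, bottle, tile, pot1, pot2 below 0.02 m/s and horizontal distance between dial_pointer and index_tab below 0.0045 m and value of joint timer above 1.2 rad and value of joint timer_press below 0.0015 m); the robot touches nothing.
It fails at once if the timer knob is turned (between 0.25 and 1.1 rad) without being pushed down (value of joint timer between 0.25 and 1.1 rad and value of joint timer_press below 0.0025 m).
It fails at once if the jar, cup, brush, stilt, rib or brick is moved more than 50 mm (distance of any of jar, beaker, brush, stilt, rib, brick from where it was at the start of the episode above 0.05 m).
Of tumbler, square, bottle, tile only 3 to 4 are there at a start; the rules pass over those that are not, and their reading is None.
Of pot1, pot2 only 1 to 2 are there at a start; the rules pass over those that are not, and their reading is None.
At some moment in a run one of tumbler, square, bottle, tile, pot1, pot2 may be knocked a few centimetres aside while the robot is not near it.
It also fails if it takes over 210 s, if anything falls off the work surface, if the arm or the gripper's body presses on something with over 40 N, if the wrist force passes 120 N, or if a joint passes its speed limit or range.

## Working session

There is one attempt and no reset: what is moved stays moved. The work goes in short steps, Python scripts to look and compute and a shell command to move; the robot and the scene stay as the last step left them, time stands still between calls to the robot, and variables do not carry over. Pictures are saved under pics/ and viewed, and the job is handed in when it is done.

```bash
ls -la; mkdir -p pics
cat > h.py <<'E'
import numpy as np, cv2
from station import bot, optics
def grab(n):
    f=optics.grab_frame(n); return f
def fl(f): return f["image"].shape[0]/2/np.tan(np.radians(f["vfov"])/2)
def ray(f,u,v):
    F=fl(f); d=np.array([(u-f["cx"])/F,(v-f["cy"])/F]); s=d.copy()
    for _ in range(30): s=d/(1+f["k1"]*(s@s))
    R=np.array(f["R"]);t=np.array(f["t"])
    return -R.T@t, R.T@np.array([s[0],s[1],1.0])
def onz(f,u,v,z):
    o,d=ray(f,u,v); return o+d*(z-o[2])/d[2]
def proj(f,X):
    c=np.array(f["R"])@np.array(X,float)+np.array(f["t"]); s=c[:2]/c[2]; s=s*(1+f["k1"]*(s@s)); F=fl(f)
    return np.array([s[0]*F+f["cx"],s[1]*F+f["cy"]])
def save(f,p): cv2.imwrite("pics/"+p,f["image"])
E
python3 - <<'E'
from h import *
for n in ("scene","top","wrist"):
    f=grab(n); save(f,n+"0.png"); print(n,f["vfov"],f["cx"],f["cy"],f["k1"],(-np.array(f["R"]).T@np.array(f["t"])).round(3), np.array(f["R"]).round(2).tolist())
o=bot.get_obs(); print({k:np.round(v,3) for k,v in o.items()})
E
```

```text
total 12
drwxr-xr-x  3 agent agent 4096 Dec  6 04:03 .
drwxr-xr-x 23 root  root  4096 Dec  6 04:03 ..
drwxr-xr-x  2 agent agent 4096 Dec  6 04:03 pics
scene 44.89458578402365 314.347433476269 196.16212033313755 0.008830382033146277 [1.255 0.368 1.187] [[-0.5, 0.87, -0.01], [0.73, 0.41, -0.55], [-0.48, -0.28, -0.83]]
top 48.23828436333429 320.28749799862254 202.94765073797518 -0.1111181109919923 [ 0.494 -0.01   1.566] [[0.0, -1.0, 0.01], [-1.0, -0.0, -0.08], [0.08, -0.01, -1.0]]
wrist 68.62490440124849 319.58817950433865 201.0413408155067 -0.02379887152671231 [0.122 0.641 0.385] [[0.29, 0.96, -0.0], [0.92, -0.28, 0.27], [0.26, -0.08, -0.96]]
{'time_s': np.float64(0.15), 'qpos': array([-1.34 ,  0.537, -0.004,  1.539,  0.003,  1.067, -0.071]), 'qvel': array([ 0.   , -0.002,  0.001, -0.002, -0.003, -0.003,  0.001]), 'tau': array([ 2.0000e-03, -5.7133e+01,  9.9200e-01, -2.5183e+01, -5.6000e-02,
        1.5000e-02,  0.0000e+00]), 'position': array([0.19 , 0.621, 0.238]), 'eef_rot': array([ 0.804,  0.595, -0.   ,  0.   ]), 'wrist_force': array([-0.543,  0.075,  0.473]), 'ft_torque': array([-0.026,  0.05 ,  0.052]), 'gripper_width': np.float64(0.088)}
```

View pics/scene0.png

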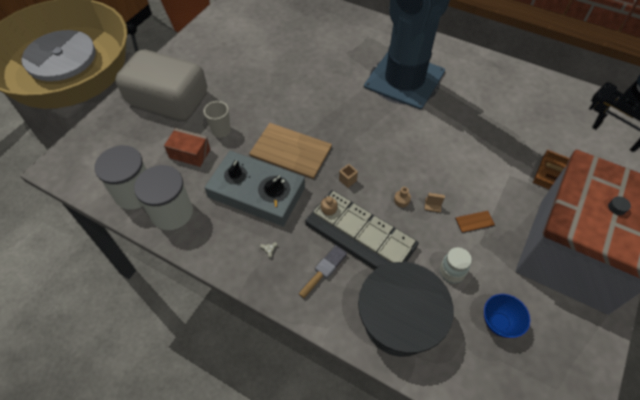

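View pics/top0.png

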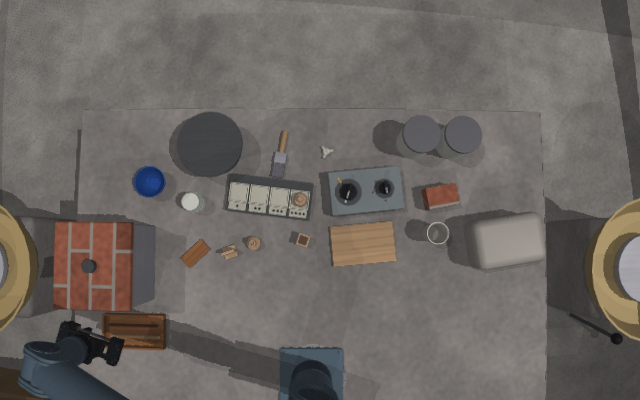

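View pics/wrist0.png

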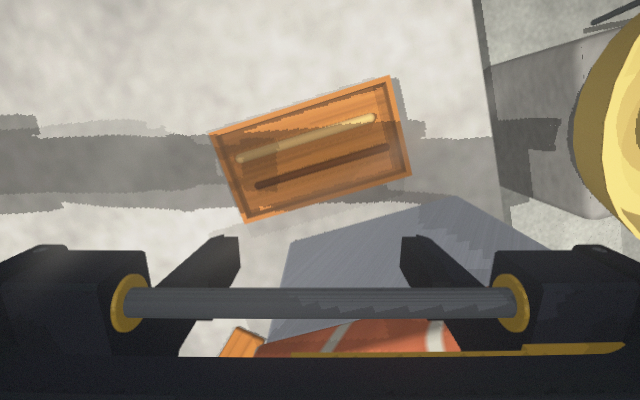

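Run:
```python
from h import *
f=grab("top"); im=f["image"][120:280,160:480]
cv2.imwrite("pics/topc.png",cv2.convertScaleAbs(cv2.resize(im,(800,400),interpolation=cv2.INTER_CUBIC),alpha=1.4))
f=grab("scene"); im=f["image"][90:300,160:480]
cv2.imwrite("pics/scenec.png",cv2.convertScaleAbs(cv2.resize(im,(800,525),interpolation=cv2.INTER_CUBIC),alpha=1.4))
```

```text
(no output)
```

View pics/topc.png

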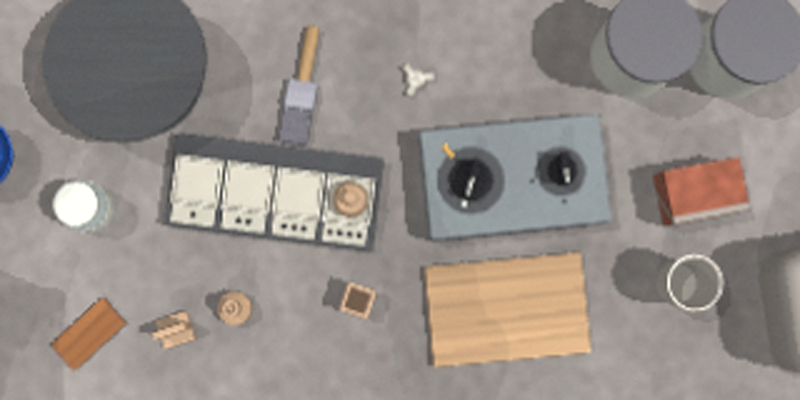

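View pics/scenec.png

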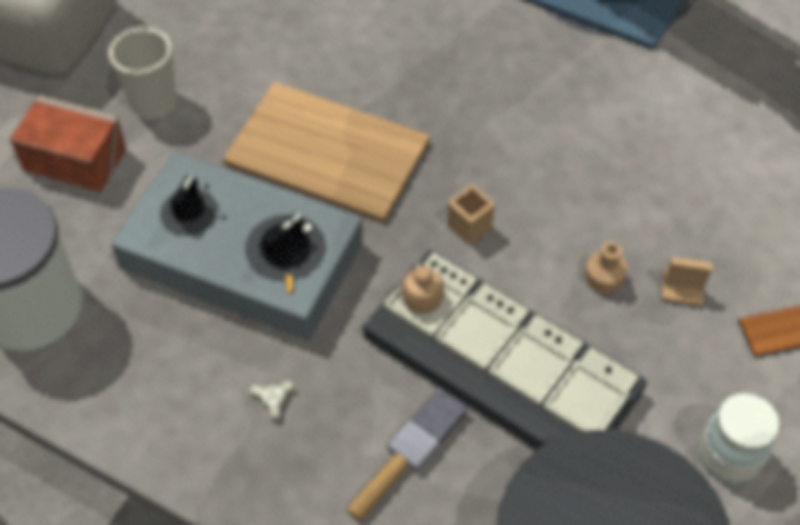

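Run:
```python
from h import *
f=grab("top")
T=lambda cx,cy,z:onz(f,160+cx/2.5,120+cy/2.5,z).round(3)[:2]
# crop px -> pts
for n,cx,cy,z in [("tray4dotsc",345,234,.036),("tray1dot",193,214,.036),("pot knob",352,196,.092),("board TL",427,267,.014),("board TR",581,254,.014),("board BR",591,352,.014),("board BL",434,366,.014),
 ("bottletop",233,308,.06),("tile slab",172,324,.056),("square",357,300,.05),("rib",90,332,.009),("dial",470,181,.09),("timer",560,168,.1),("index",449,151,.06),
 ("boxTL",420,129,.055),("boxTR",602,115,.055),("boxBR",609,222,.055),("boxBL",430,239,.055),("disc",124,62,.05),("jar",78,206,.085),("beaker",694,282,.095),("brush",295,110,.01),("brick",705,190,.064),("can",655,37,.15)]:
    print(n,T(cx,cy,z))
s=grab("scene")
# triangulate disc top & canister
def tri(u1,u2):
    o1,d1=ray(f,*u1);o2,d2=ray(s,*u2);A=np.c_[d1,-d2];k=np.linalg.lstsq(A,o2-o1,rcond=None)[0];return (o1+d1*k[0]).round(3),(o2+d2*k[1]).round(3)
print(tri((209,143),(405,308)))
print(tri((421,134),(160,185)))
```

```text
tray4dotsc [0.573 0.046]
tray1dot [0.6   0.255]
pot knob [0.621 0.035]
board TL [ 0.529 -0.068]
board TR [ 0.547 -0.283]
board BR [ 0.411 -0.296]
board BL [ 0.392 -0.077]
bottletop [0.472 0.195]
tile slab [0.45  0.278]
square [0.483 0.029]
rib [0.437 0.402]
dial [ 0.642 -0.122]
timer [ 0.658 -0.241]
index [ 0.685 -0.096]
boxTL [ 0.716 -0.057]
boxTR [ 0.737 -0.307]
boxBR [ 0.59  -0.315]
boxBL [ 0.566 -0.07 ]
disc [0.81  0.353]
jar [0.607 0.402]
beaker [ 0.507 -0.42 ]
brush [0.749 0.118]
brick [ 0.633 -0.446]
can [ 0.825 -0.36 ]
(array([0.804, 0.342, 0.105]), array([0.805, 0.341, 0.105]))
(array([ 0.829, -0.359,  0.142]), array([ 0.828, -0.356,  0.141]))
```

Run:
```python
from h import *
f=grab("top");s=grab("scene")
def tri(u1,u2):
    o1,d1=ray(f,*u1);o2,d2=ray(s,*u2);A=np.c_[d1,-d2];k=np.linalg.lstsq(A,o2-o1,rcond=None)[0];return (o1+d1*k[0]).round(3),(o2+d2*k[1]).round(3)
print(tri((89,266),(620,205)))
# kiln top corners top view: (133,222),(130,310)
for z in (.15,.2,.25): print(z,onz(f,133,222,z).round(3),onz(f,130,310,z).round(3))
print(onz(f,156,222,0),onz(f,156,305,0))
# dots/tray detection
hsv=cv2.cvtColor(f["image"],cv2.COLOR_BGR2HSV); print(hsv[195:198,238:241].tolist())
```

```text
(array([0.402, 0.667, 0.251]), array([0.402, 0.668, 0.252]))
0.15 [0.538 0.573 0.15 ] [0.257 0.578 0.15 ]
0.2 [0.537 0.553 0.2  ] [0.265 0.557 0.2  ]
0.25 [0.535 0.532 0.25 ] [0.274 0.536 0.25 ]
[0.54374449 0.55094297 0.        ] [0.25172298 0.54576112 0.        ]
[[[24, 23, 163], [21, 26, 165], [23, 28, 166]], [[21, 25, 164], [21, 25, 164], [25, 26, 165]], [[21, 25, 165], [21, 25, 164], [22, 28, 165]]]
```

```bash
python3 -m creep '[[[0,0,-0.06,0],[0,0,-0.1,0],[-0.04,0.04,-0.1,0.1],[-0.341,0.491,-0.1,1.402],[-0.341,0.491,-0.1,1.402],[-0.341,0.491,-0.1,1.402],[-0.341,0.491,-0.1,1.402],[-0.341,0.491,-0.1,1.402],[-0.341,0.491,-0.1,1.402],[-0.341,0.491,-0.1,1.402],[-0.341,0.491,-0.1,1.402],[-0.341,0.491,-0.1,1.402],[-0.341,0.491,-0.1,1.402],[-0.341,0.491,-0.1,1.402],[-0.341,0.491,-0.1,1.402],[-0.341,0.491,-0.1,1.402]]]' 0.088
python3 - <<'E'
from h import *
f=grab("wrist"); save(f,"w1.png"); o=bot.get_obs(); print(o["time_s"],o["position"],o["eef_rot"],o["qpos"])
E
```

```text
time_s: 2.45
position: [0.5594, 0.1531, 0.3388]
eef_rot: [0.998, -0.063, -0.0, -0.0]
wrist_force: [-0.5, -0.6, -0.8]
gripper_width: 0.0881
2.5 [0.55952017 0.15283166 0.338796  ] [ 9.98004499e-01 -6.31426504e-02 -1.47206474e-05 -1.60562630e-04] [-0.71326058  0.34609757  0.4861775   1.63230291 -0.17086468  1.20550031
 -0.31671548]
```

View pics/w1.png

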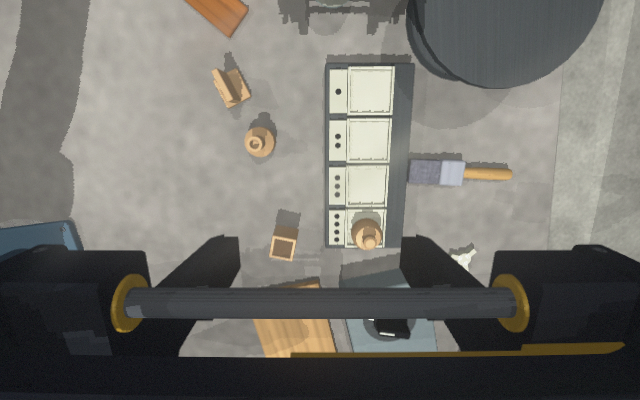

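Run:
```python
from h import *
f=grab("wrist"); im=f["image"]
c=im[50:260,180:440]; cv2.imwrite("pics/w1c.png",cv2.resize(c,None,fx=3,fy=2.85,interpolation=cv2.INTER_CUBIC)[:600,:800])
hsv=cv2.cvtColor(im,cv2.COLOR_BGR2HSV)
print(hsv[90,370],hsv[142,260],hsv[235,365],hsv[150,200])
pale=((hsv[...,0]>18)&(hsv[...,0]<50)&(hsv[...,1]>15)&(hsv[...,1]<60)&(hsv[...,2]>190)).astype(np.uint8)*255
pale[:, :315]=0; pale[:,410:]=0
n,l,st,ce=cv2.connectedComponentsWithStats(pale)
for i in range(1,n):
    if st[i,4]>150: print("pale",st[i],ce[i].round(1))
clay=((hsv[...,0]>5)&(hsv[...,0]<22)&(hsv[...,1]>70)).astype(np.uint8)*255
n,l,st,ce=cv2.connectedComponentsWithStats(clay)
for i in range(1,n):
    if st[i,4]>100: print("clay",st[i],ce[i].round(1))
g=cv2.cvtColor(im,cv2.COLOR_BGR2GRAY)
d=(g[60:250,329:346]<110).astype(np.uint8)
n,l,st,ce=cv2.connectedComponentsWithStats(d)
for i in range(1,n):
    if 12<st[i,4]<60:
        p=ce[i]+[329,60]; print("dot",p.round(1),st[i,4],onz(f,*p,.041).round(4)[:2])
```

```text
[ 32  22 230] [ 18  89 230] [ 16  86 145] [ 18  21 182]
pale [ 329   66   66   49 2795] [361.6  89.5]
pale [ 329  118   63   45 2379] [360.3 139.8]
pale [ 329  165   57   42 2000] [358. 185.]
pale [329 209  33  39 658] [341.2 226.7]
clay [ 185    0   63   38 1300] [221.   12.9]
clay [211  68  40  40 949] [230.4  86.5]
clay [245 127  30  30 724] [259.4 141.3]
clay [464 167  48  13 549] [487.4 173.1]
clay [351 219  31  31 747] [366.1 233.7]
clay [269 226  29  35 750] [283.3 243.2]
clay [110 273  38  60 679] [125.3 301.5]
clay [492 274  38  59 772] [514.1 301.5]
clay [282 280  38   8 183] [304.6 284.6]
clay [ 253  319  373   39 4387] [366.1 342.4]
dot [337.7  91. ] 24 [0.5984 0.256 ]
dot [337.2 135.6] 16 [0.5908 0.194 ]
dot [337.2 144.6] 16 [0.5893 0.1809]
dot [336.8 164.6] 29 [0.5853 0.1511]
dot [336.9 207.9] 50 [0.5779 0.0825]
dot [336.5 215.7] 14 [0.5757 0.0695]
dot [336.4 223.6] 13 [0.574  0.0562]
dot [336.4 231.4] 13 [0.5725 0.0429]
```

View pics/w1c.png

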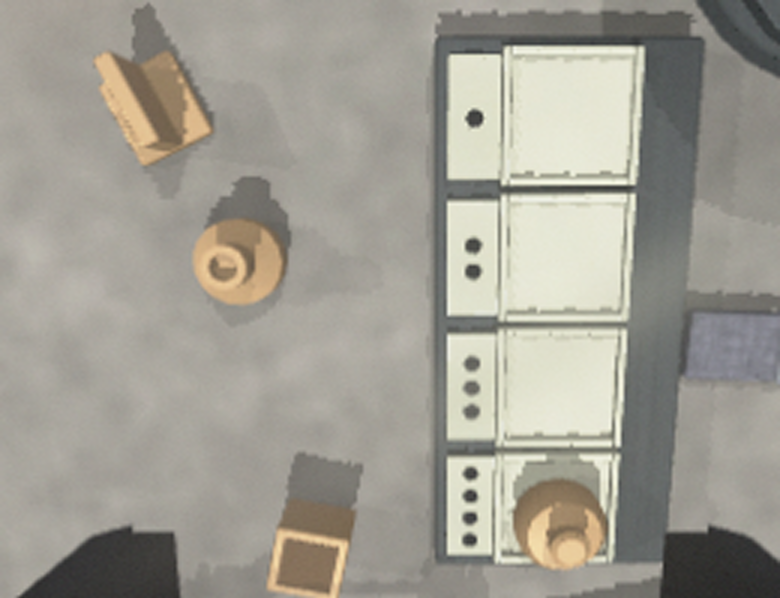

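Run:
```python
from h import *
f=grab("wrist")
P=lambda x,y,z:onz(f,180+x/3,50+y/2.85,z)[:2]
cs=[]
for n,q in {1:[(503,45),(643,46),(636,186),(502,184)],2:[(502,192),(635,192),(629,322),(499,322)],3:[(498,327),(627,327),(620,447),(497,445)],4:[(496,452),(619,452),(613,563),(495,563)]}.items():
    C=np.array([P(*a,.041) for a in q]); cs.append(C.mean(0)); print(n,C.mean(0).round(4),np.linalg.norm(C-np.roll(C,1,0),axis=1).round(4))
cs=np.array(cs); d=(cs[3]-cs[0]); print(np.linalg.norm(d)/3, np.degrees(np.arctan2(-d[0],d[1]))%360-180)
d=d/np.linalg.norm(d)
m=cs.mean(0)
print("fit",[(m+d*.07*(k-1.5)).round(4) for k in range(4)])
print("pot knob top",P(567,547,.092), "body ctr?", P(560,520,.072))
print("bottle top",P(224,264,.06),"body", P(240,262,.02))
print("square top corners",[P(*a,.05).round(4) for a in [(281,529),(351,533),(341,597),(268,590)]])
print("tile slab top corners",[P(*a,.056).round(4) for a in [(95,58),(105,52),(173,144),(160,152)]])
print("tile foot corners",[P(*a,.01).round(4) for a in [(212,129),(171,52),(147,165)]])
```

```text
1 [0.6449 0.2501] [0.0659 0.0655 0.0665 0.0653]
2 [0.6367 0.1805] [0.0669 0.0649 0.067  0.066 ]
3 [0.628  0.1117] [0.0659 0.0656 0.0671 0.0652]
4 [0.6196 0.0417] [0.0674 0.0652 0.0675 0.0651]
0.06997400153651688 -6.907903953250496
fit [array([0.6449, 0.2502]), array([0.6365, 0.1807]), array([0.6281, 0.1112]), array([0.6197, 0.0417])]
pot knob top [0.61737018 0.04079392] body ctr? [0.61760627 0.04753834]
bottle top [0.47161606 0.20026311] body [0.47102134 0.19819755]
square top corners [array([0.4722, 0.0517]), array([0.5089, 0.0446]), array([0.4976, 0.006 ]), array([0.4587, 0.0154])]
tile slab top corners [array([0.4303, 0.3034]), array([0.4354, 0.3054]), array([0.4578, 0.2601]), array([0.451 , 0.2573])]
tile foot corners [array([0.4674, 0.2692]), array([0.4541, 0.3098]), array([0.4304, 0.2553])]
```

```bash
cat >> h.py <<'E'
from scipy.spatial.transform import Rotation as Ro
def yaw():
    x=Ro.from_quat(bot.get_obs()["eef_rot"]).as_matrix()[:,0]; return np.degrees(np.arctan2(x[1],x[0]))
def shift(p,yawdeg=None):
    o=bot.get_obs(); R=Ro.from_quat(o["eef_rot"]).as_matrix(); s=R.T@(np.array(p)-o["position"])
    y0=yaw(); t=0 if yawdeg is None else np.radians((y0-yawdeg+90)%180-90)
    print("shift",s.round(4),"turn",round(t,4),"now",o["position"].round(4),"yaw",round(y0,2),"t",round(float(o["time_s"]),2))
E
python3 -c "
from h import *
shift([.617,.041,.14],-7); shift([.617,.041,.076],-7)"
```

```text
shift [0.071  0.1033 0.1988] turn -0.0049 now [0.5597 0.1524 0.3388] yaw -7.28 t 2.6
shift [0.071  0.1033 0.2628] turn -0.0049 now [0.5597 0.1524 0.3388] yaw -7.28 t 2.6
```

```bash
python3 -m creep '[[[0.04,0.06,0.05,0],[0.071,0.1033,0.1,0],[0.071,0.1033,0.15,0],[0.071,0.1033,0.2,0],[0.071,0.1033,0.225,0],[0.071,0.1033,0.245,0],[0.071,0.1033,0.255,0],[0.071,0.1033,0.2628,0],[0.071,0.1033,0.2628,0],[0.071,0.1033,0.2628,0]]]'
python3 - <<'E'
from h import *
f=grab("wrist"); save(f,"w2.png"); shift([.617,.041,.076],-7)
E
```

```text
time_s: 3.85
position: [0.6178, 0.0405, 0.0768]
eef_rot: [0.998, -0.064, 0.001, -0.0]
wrist_force: [0.5, 0.0, -0.5]
gripper_width: 0.088
shift [-0.0008 -0.0004  0.0007] turn -0.0057 now [0.6177 0.0405 0.0767] yaw -7.33 t 3.9
```

View pics/w2.png

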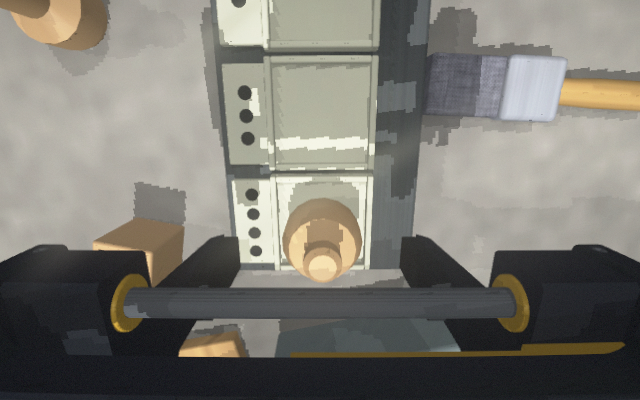

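```bash
python3 -c "
from h import *
f=grab('wrist'); print(onz(f,322,265,.092)); shift(np.r_[onz(f,322,265,.092)[:2],.076])"
```

```text
[0.61859086 0.03995127 0.092     ]
shift [0.001  0.0004 0.0006] turn 0 now [0.6176 0.0405 0.0766] yaw -7.33 t 3.95
```

Knob at (322,265) lies 1 mm from the TCP axis; close and lift.

```bash
python3 -m creep '[[[0.001,0,0.0005,0],[0.001,0,0.0005,0],[0.001,0,0.0005,0],[0.001,0,0.0005,0],[0.001,0,0.0005,0],[0.001,0,0.0005,0],[0.001,0,0,0],[0.001,0,-0.03,0],[0.001,0,-0.08,0],[0.001,0,-0.08,0],[0.001,0,-0.08,0]]]' 0
python3 -c "
from h import *
f=grab('wrist');save(f,'w3.png')
shift([.47,-.13,.145],5);shift([.47,-.13,.057],5)"
```

```text
time_s: 5.32
position: [0.6175, 0.0405, 0.1553]
eef_rot: [0.998, -0.064, -0.001, -0.0]
wrist_force: [-0.3, -0.1, -2.4]
gripper_width: 0.0192
shift [-0.1241  0.1878  0.01  ] turn -0.215 now [0.6171 0.0404 0.1547] yaw -7.32 t 5.38
shift [-0.1239  0.1878  0.098 ] turn -0.215 now [0.6171 0.0404 0.1547] yaw -7.32 t 5.38
```

View pics/w3.png

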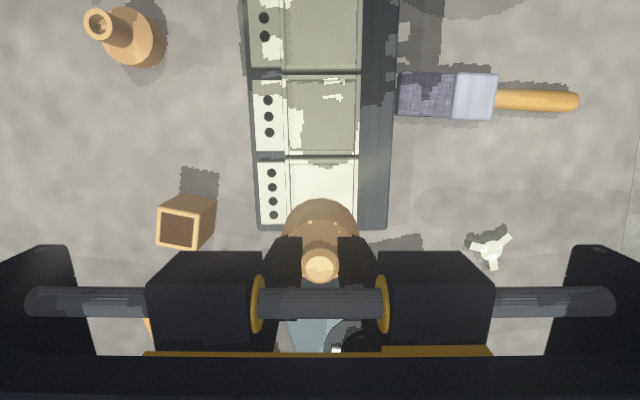

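```bash
python3 -c "
from h import *
shift([.47,-.17,.155]);shift([.47,-.17,.055])"
```

```text
shift [-0.1191  0.2275 -0.    ] turn 0 now [0.6171 0.0404 0.1547] yaw -7.32 t 5.38
shift [-0.1188  0.2274  0.1   ] turn 0 now [0.6171 0.0404 0.1547] yaw -7.32 t 5.38
```

```bash
python3 -m creep '[[[-0.03,0.04,0,0],[-0.06,0.09,0,0],[-0.09,0.14,0,0],[-0.11,0.19,0,0],[-0.119,0.227,0,0],[-0.119,0.227,0.03,0],[-0.119,0.227,0.06,0],[-0.119,0.227,0.08,0],[-0.119,0.227,0.09,0],[-0.119,0.227,0.095,0],[-0.119,0.227,0.099,0],[-0.119,0.227,0.0995,0],[-0.119,0.227,0.0995,0]]]'
python3 -c "
from h import *
shift([.47,-.17,.055])"
```

```text
time_s: 7.0
position: [0.4714, -0.1698, 0.0568]
eef_rot: [0.998, -0.064, 0.0, 0.0]
wrist_force: [0.3, -1.0, -1.2]
gripper_width: 0.0193
shift [-0.0014  0.0004  0.0018] turn 0 now [ 0.4714 -0.1698  0.0568] yaw -7.33 t 7.0
```

```bash
python3 -m creep '[[[0,0,0.001,0],[0,0,0.002,0],[0,0,0.002,0]]]'
```

```text
time_s: 7.38
position: [0.4711, -0.1697, 0.0544]
eef_rot: [0.998, -0.064, -0.0, -0.0]
wrist_force: [-0.5, -0.0, -2.1]
gripper_width: 0.019
```

```bash
python3 -m creep '[[[0,0,0.0008,0],[0,0,0.0015,0],[0,0,0.0015,0]]]'
```

```text
time_s: 7.75
position: [0.4716, -0.1698, 0.0536]
eef_rot: [0.998, -0.064, 0.0, -0.0]
wrist_force: [-0.2, 0.3, 7.2]
gripper_width: 0.019
```

Contact (7 N). Release and rise.

```bash
python3 -m creep '[[[0,0,0,0],[0,0,0,0],[0,0,0,0],[0,0,0,0],[0,0,-0.02,0],[0,0,-0.05,0],[0,0,-0.1,0],[0,0,-0.15,0],[0,0,-0.2,0],[0,0,-0.25,0],[0,0,-0.25,0]]]' 0.088
python3 -c "
from h import *
f=grab('wrist');save(f,'w4.png')
f=grab('top');im=f['image'][120:280,160:480]
cv2.imwrite('pics/top4.png',cv2.convertScaleAbs(cv2.resize(im,(800,400),interpolation=cv2.INTER_CUBIC),alpha=1.4))
shift([.47,-.17,.055])"
```

```text
time_s: 9.12
position: [0.4731, -0.1705, 0.3063]
eef_rot: [0.998, -0.064, 0.004, 0.0]
wrist_force: [-0.1, -0.1, -0.2]
gripper_width: 0.088
shift [-0.001   0.0008  0.2477] turn 0 now [ 0.471  -0.1695  0.3027] yaw -7.32 t 9.22
```

View pics/w4.png

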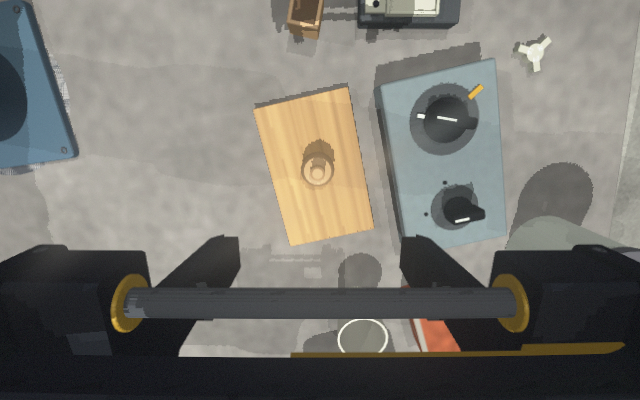

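View pics/top4.png

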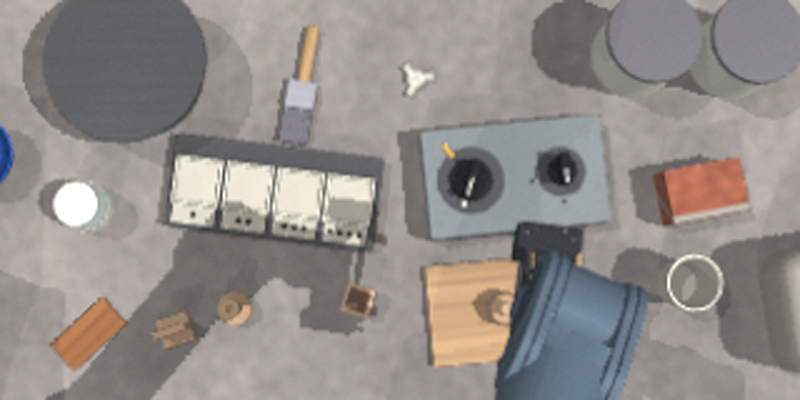

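```bash
python3 -c "
from h import *
shift([.484,.03,.2],-15)"
```

```text
shift [-0.0125 -0.1994  0.1028] turn 0.1341 now [ 0.471  -0.1695  0.3027] yaw -7.32 t 9.22
```

```bash
python3 -m creep '[[[-0.003,-0.05,0.02,0.03],[-0.006,-0.11,0.05,0.08],[-0.0125,-0.16,0.08,0.134],[-0.0125,-0.199,0.103,0.134],[-0.0125,-0.199,0.103,0.134],[-0.0125,-0.199,0.103,0.134]]]'
python3 -c "
from h import *
f=grab('wrist');save(f,'w5.png')
shift([.484,.03,.2],-15)"
```

```text
time_s: 9.98
position: [0.4834, 0.0281, 0.1992]
eef_rot: [0.991, -0.131, -0.001, 0.001]
wrist_force: [-0.2, -0.7, -0.3]
gripper_width: 0.088
shift [-0.0005 -0.0022 -0.0003] turn -0.0022 now [0.4839 0.0277 0.1997] yaw -15.12 t 10.03
```

View pics/w5.png

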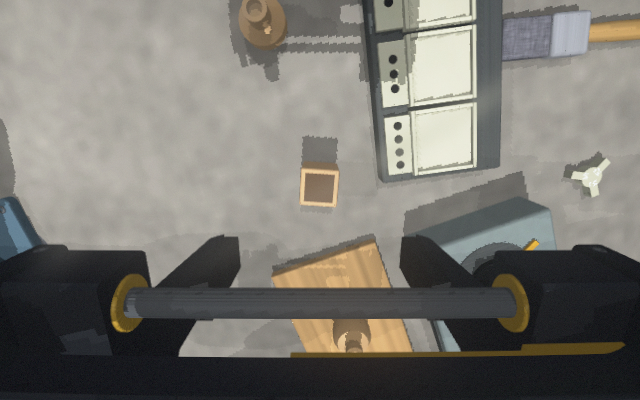

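Run:
```python
from h import *
f=grab('wrist'); im=f['image'][125:225,270:370]
cv2.imwrite('pics/w5c.png',cv2.resize(im,(600,600),interpolation=cv2.INTER_CUBIC))
```

```text
(no output)
```

View pics/w5c.png

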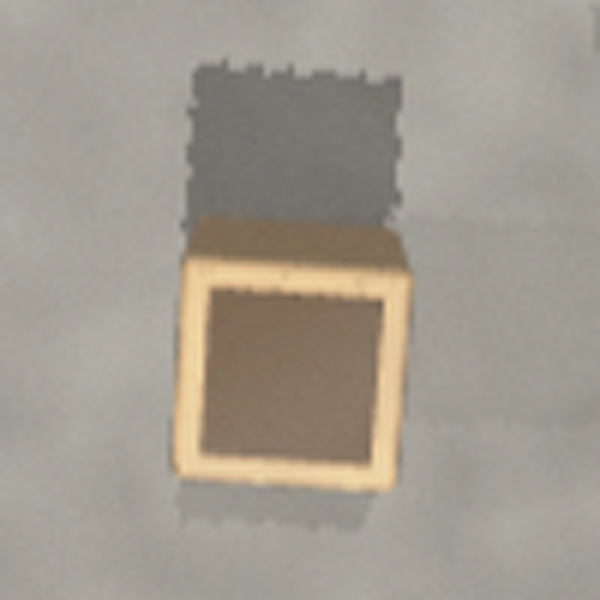

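Run:
```python
from h import *
f=grab('wrist')
C=np.array([onz(f,270+a/6,125+b/6,.05)[:2] for a,b in [(180,256),(412,270),(396,492),(176,478)]])
print(C.round(4),C.mean(0),np.linalg.norm(C-np.roll(C,1,0),axis=1))
for i,j in ((0,1),(3,2)): d=C[j]-C[i]; print(np.degrees(np.arctan2(d[1],d[0])))
for i,j in ((0,3),(1,2)): d=C[j]-C[i]; print(np.degrees(np.arctan2(d[1],d[0]))+90)
for z in (.1,.025): shift(np.r_[C.mean(0),z],-19)
```

```text
[[0.4701 0.0532]
 [0.5075 0.0405]
 [0.4951 0.0029]
 [0.4584 0.0156]] [0.48278144 0.02806161] [0.03940185 0.03955062 0.03960593 0.03885936]
-18.672403608901217
-18.98956851893334
-17.256408964036808
-18.26471674321587
shift [-1.600e-03  1.000e-04  1.002e-01] turn 0.0671 now [0.4843 0.0277 0.2002] yaw -15.16 t 10.12
shift [-1.600e-03  1.000e-04  1.752e-01] turn 0.0671 now [0.4843 0.0277 0.2002] yaw -15.16 t 10.12
```

```bash
python3 -m creep '[[[-0.0016,0,0.05,0.055],[-0.0016,0,0.1,0.055],[-0.0016,0,0.14,0.055],[-0.0016,0,0.165,0.055],[-0.0016,0,0.18,0.055],[-0.0016,0,0.187,0.055],[-0.0016,0,0.187,0.055],[-0.0016,0,0.187,0.055]]]'
python3 -m creep '[[[0,0,0,0],[0,0,0,0],[0,0,0,0],[0,0,0,0],[0,0,0,0]]]' 0.0
```

```text
time_s: 11.12
position: [0.4833, 0.0297, 0.0137]
eef_rot: [0.987, -0.158, 0.001, -0.0]
wrist_force: [0.2, -0.6, 0.0]
gripper_width: 0.0877
time_s: 11.75
position: [0.4826, 0.0297, 0.0129]
eef_rot: [0.987, -0.158, -0.0, 0.0]
wrist_force: [2.8, -0.6, -0.2]
gripper_width: 0.0398
```

```bash
python3 -m creep '[[[0,0,-0.01,0],[0,0,-0.05,0],[0,0,-0.1,0],[0,0,-0.1,0],[0,0,-0.1,0]]]'
python3 -c "
from h import *
shift([.6365,.1815,.11],-6.9);shift([.6365,.1815,.0495],-6.9)
f=grab('wrist');save(f,'w6.png')"
```

```text
time_s: 12.38
position: [0.4821, 0.0299, 0.1128]
eef_rot: [0.987, -0.158, -0.0, -0.0]
wrist_force: [-0.0, -0.4, -1.3]
gripper_width: 0.0397
shift [ 0.0995 -0.1921  0.0027] turn -0.1962 now [0.4821 0.0299 0.1128] yaw -18.14 t 12.38
shift [ 0.0995 -0.1921  0.0632] turn -0.1962 now [0.4821 0.0299 0.1128] yaw -18.14 t 12.38
```

View pics/w6.png

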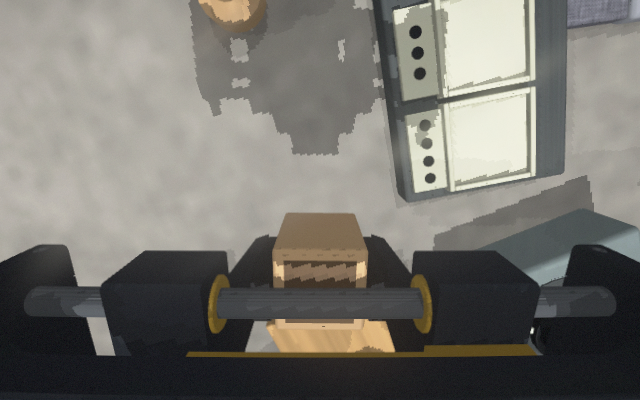

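```bash
python3 -m creep '[[[0.02,-0.04,0,-0.04],[0.05,-0.09,0,-0.1],[0.08,-0.15,0,-0.17],[0.0995,-0.192,0,-0.196],[0.0995,-0.192,0.003,-0.196],[0.0995,-0.192,0.003,-0.196],[0.0995,-0.192,0.003,-0.196]]]'
python3 -c "
from h import *
shift([.6365,.1815,.0495],-6.9)"
```

```text
time_s: 13.3
position: [0.6359, 0.1792, 0.1092]
eef_rot: [0.998, -0.061, -0.001, 0.001]
wrist_force: [0.5, 0.2, -2.4]
gripper_width: 0.0399
shift [ 0.0004 -0.0025  0.0597] turn -0.0026 now [0.6359 0.1792 0.1092] yaw -7.05 t 13.3
```

```bash
python3 -m creep '[[[0,-0.001,0.03,0],[0,-0.001,0.045,0],[0,-0.001,0.053,0],[0,-0.001,0.057,0],[0,-0.001,0.059,0],[0,-0.001,0.059,0],[0,-0.001,0.059,0]]]'
```

```text
time_s: 14.18
position: [0.6374, 0.1822, 0.0514]
eef_rot: [0.998, -0.06, 0.0, -0.0]
wrist_force: [-0.0, -0.5, -1.5]
gripper_width: 0.0395
```

```bash
python3 -m creep '[[[0,0,0.001,0],[0,0,0.002,0],[0,0,0.0025,0],[0,0,0.0025,0]]]'
```

```text
time_s: 14.68
position: [0.6371, 0.1821, 0.049]
eef_rot: [0.998, -0.06, -0.0, -0.0]
wrist_force: [-2.8, -0.5, 6.1]
gripper_width: 0.0399
```

```bash
python3 -m creep '[[[0,0,0,0],[0,0,0,0],[0,0,0,0],[0,0,0,0],[0,0,-0.03,0],[0,0,-0.08,0],[-0.03,0.02,-0.13,0],[-0.08,0.04,-0.19,0],[-0.1,0.05,-0.22,0],[-0.1,0.05,-0.22,0],[-0.1,0.05,-0.22,0]]]' 0.088
python3 -c "
from h import *
f=grab('wrist');save(f,'w7.png');shift([.47,.2,.2])"
```

```text
time_s: 16.05
position: [0.5318, 0.1449, 0.2681]
eef_rot: [0.998, -0.06, 0.0, -0.0]
wrist_force: [0.3, 0.8, -0.0]
gripper_width: 0.088
shift [-0.0678 -0.0474  0.0675] turn 0 now [0.5317 0.1448 0.2674] yaw -6.91 t 16.1
```

View pics/w7.png

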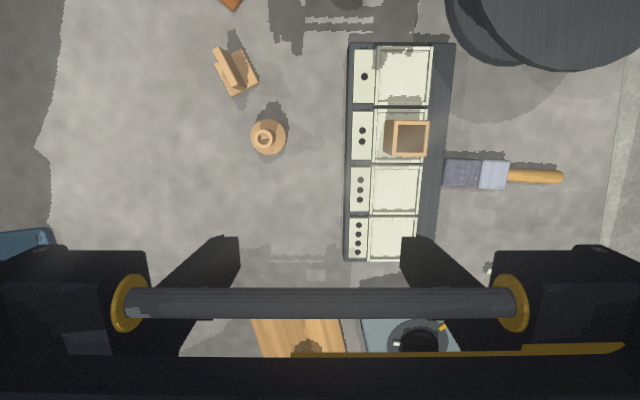

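Run:
```python
from h import *
f=grab('wrist')
print(np.mean([onz(f,*p,.086)[:2] for p in [(391,121),(430,121),(427,158),(389,157)]],0))
im=f['image']; cv2.imwrite('pics/w7c.png',cv2.resize(im[30:170,200:440],None,fx=3.3,fy=3.3,interpolation=cv2.INTER_CUBIC))
```

```text
[0.63494224 0.17974401]
```

View pics/w7c.png

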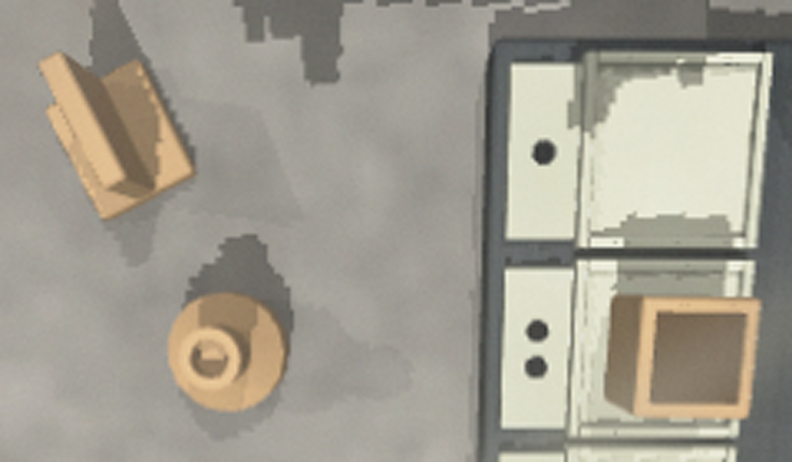

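Run:
```python
from h import *
f=grab('wrist')
p=onz(f,263.3,138.2,.06); b=onz(f,200+229/3.3,30+351/3.3,.018); print(p,b)
shift(np.r_[p[:2],.12],-7);shift(np.r_[p[:2],.0375],-7)
```

```text
[0.47043192 0.19918056 0.06      ] [0.47057771 0.19873161 0.018     ]
shift [-0.0672 -0.047   0.1471] turn 0.0015 now [0.5317 0.1446 0.2671] yaw -6.91 t 16.2
shift [-0.067  -0.0471  0.2296] turn 0.0015 now [0.5317 0.1446 0.2671] yaw -6.91 t 16.2
```

```bash
python3 -m creep '[[[-0.04,-0.025,0.04,0],[-0.067,-0.047,0.09,0],[-0.067,-0.047,0.14,0],[-0.067,-0.047,0.18,0],[-0.067,-0.047,0.21,0],[-0.067,-0.047,0.223,0],[-0.067,-0.047,0.229,0],[-0.067,-0.047,0.229,0],[-0.067,-0.047,0.229,0]]]'
python3 -c "
from h import *
f=grab('wrist');save(f,'w8.png');shift([.4704,.199,.0375])"
```

```text
time_s: 17.32
position: [0.4717, 0.1996, 0.0403]
eef_rot: [0.998, -0.06, 0.001, -0.0]
wrist_force: [-0.2, -0.4, 0.7]
gripper_width: 0.0882
shift [-0.0011  0.0007  0.0028] turn 0 now [0.4716 0.1996 0.0403] yaw -6.93 t 17.38
```

View pics/w8.png

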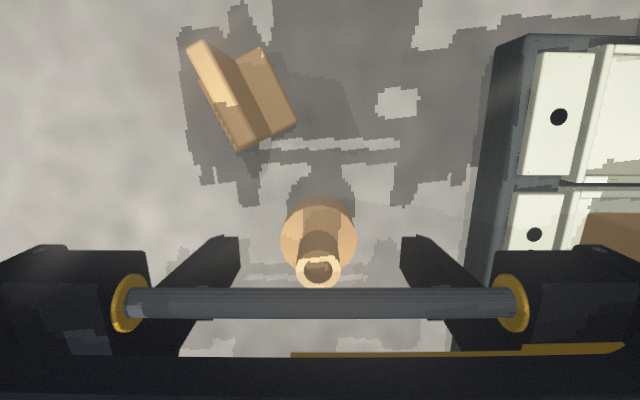

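```bash
python3 -m creep '[[[-0.001,0,0.001,0],[-0.001,0,0.001,0],[-0.001,0,0.001,0],[-0.001,0,0.001,0],[-0.001,0,0.001,0],[-0.001,0,0.001,0]]]' 0
python3 -m creep '[[[0,0,-0.01,0],[0,0,-0.05,0],[0,0,-0.08,0],[0,0,-0.08,0],[0,0,-0.08,0]]]'
python3 -c "
from h import *
f=grab('wrist');save(f,'w9.png');shift([.628,.1115,.12],-7);shift([.628,.1115,.075],-7)"
```

```text
time_s: 18.12
position: [0.47, 0.1994, 0.0384]
eef_rot: [0.998, -0.06, 0.0, 0.0]
wrist_force: [-0.9, 0.5, 0.4]
gripper_width: 0.03
time_s: 18.75
position: [0.4694, 0.1993, 0.118]
eef_rot: [0.998, -0.06, -0.0, 0.0]
wrist_force: [-0.7, -0.4, -0.9]
gripper_width: 0.0213
shift [ 0.1682  0.0679 -0.0025] turn 0.0014 now [0.4692 0.1992 0.1177] yaw -6.92 t 18.8
shift [0.1682 0.0679 0.0425] turn 0.0014 now [0.4692 0.1992 0.1177] yaw -6.92 t 18.8
```

View pics/w9.png

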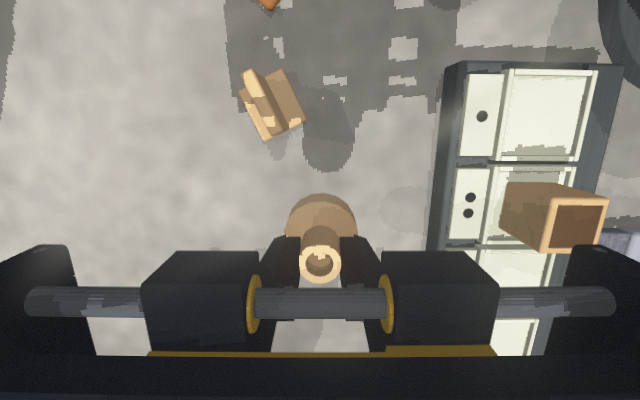

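Run:
```python
from h import *
f=grab('wrist'); o=bot.get_obs()["position"]
for dz in (-.0,.01,.015,.02,.022,.025): print(dz,proj(f,o+[0,0,dz]))
```

```text
-0.0 [320.01563034 250.91000683]
0.01 [320.00850752 259.40186596]
0.015 [320.00458862 264.06438515]
0.02 [320.00039861 269.04194591]
0.022 [319.99864035 271.12838336]
0.025 [319.99590855 274.36736272]
```

```bash
python3 -m creep '[[[0.02,0.03,-0.02,0],[0.05,0.06,-0.03,0],[0.1,0.068,-0.03,0],[0.14,0.068,-0.03,0],[0.16,0.068,-0.02,0],[0.168,0.068,0,0],[0.168,0.068,0.015,0],[0.168,0.068,0.025,0],[0.168,0.068,0.028,0],[0.168,0.068,0.028,0]]]'
python3 -c "
from h import *
shift([.628,.1115,.084],-7)"
```

```text
time_s: 20.1
position: [0.6285, 0.1118, 0.0907]
eef_rot: [0.998, -0.06, 0.0, -0.0]
wrist_force: [0.3, 0.0, -0.6]
gripper_width: 0.0206
shift [-0.0005  0.0003  0.0067] turn 0.0013 now [0.6285 0.1118 0.0907] yaw -6.92 t 20.1
```

```bash
python3 -m creep '[[[0,0,0.003,0],[0,0,0.005,0],[0,0,0.006,0],[0,0,0.006,0]]]'
python3 -m creep '[[[0,0,0.001,0],[0,0,0.002,0],[0,0,0.002,0]]]'
```

```text
time_s: 20.6
position: [0.6286, 0.1116, 0.0844]
eef_rot: [0.998, -0.06, 0.0, 0.0]
wrist_force: [0.0, -0.3, -0.0]
gripper_width: 0.0211
time_s: 20.98
position: [0.6285, 0.1116, 0.0823]
eef_rot: [0.998, -0.06, -0.0, 0.0]
wrist_force: [0.4, 0.6, -0.8]
gripper_width: 0.0212
```

```bash
python3 -m creep '[[[0,0,0.001,0],[0,0,0.002,0],[0,0,0.002,0]]]'
```

```text
time_s: 21.35
position: [0.6292, 0.1116, 0.0817]
eef_rot: [0.998, -0.061, 0.001, -0.0]
wrist_force: [-1.6, -1.1, 8.4]
gripper_width: 0.0212
```

Touchdown. Release, rise and look.

```bash
python3 -m creep '[[[0,0,0,0],[0,0,0,0],[0,0,0,0],[0,0,0,0],[0,0,-0.03,0],[0,0,-0.08,0],[-0.03,-0.02,-0.13,0],[-0.07,-0.05,-0.17,0],[-0.1,-0.05,-0.18,0],[-0.1,-0.05,-0.18,0],[-0.1,-0.05,-0.18,0]]]' 0.088
python3 -c "
from h import *
f=grab('wrist');save(f,'w10.png');cv2.imwrite('pics/w10c.png',cv2.resize(f['image'][0:250,140:460],None,fx=2.4,fy=2.4,interpolation=cv2.INTER_CUBIC))"
```

```text
time_s: 22.72
position: [0.5358, 0.1729, 0.2602]
eef_rot: [0.998, -0.061, 0.0, 0.0]
wrist_force: [-1.1, 0.3, 0.1]
gripper_width: 0.0881
```

View pics/w10c.png

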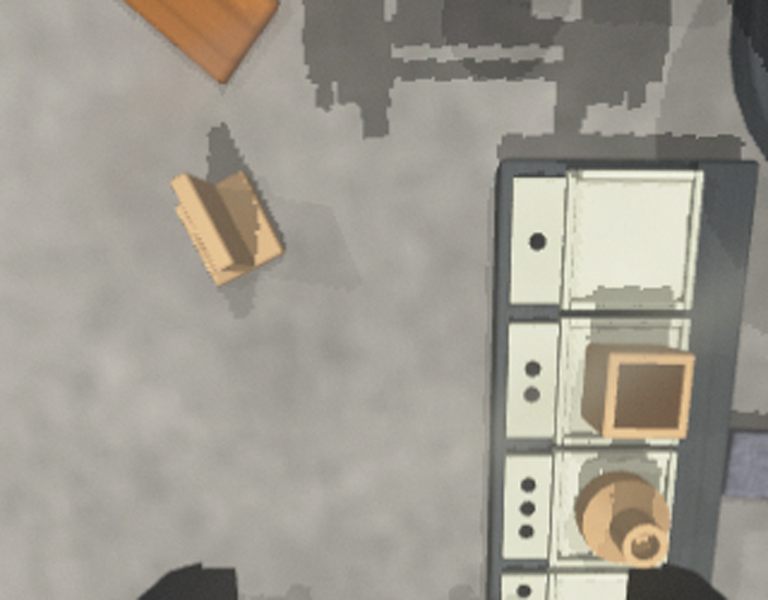

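```bash
python3 -c "
from h import *
shift([.4436,.2816,.18],25)"
```

```text
shift [-0.1049 -0.097   0.0798] turn -0.5584 now [0.5359 0.1726 0.2599] yaw -7.0 t 22.77
```

```bash
python3 -m creep '[[[-0.03,-0.03,0.02,-0.14],[-0.07,-0.06,0.05,-0.3],[-0.105,-0.097,0.07,-0.45],[-0.105,-0.097,0.08,-0.558],[-0.105,-0.097,0.08,-0.558],[-0.105,-0.097,0.08,-0.558]]]' 0.06
python3 -c "
from h import *
f=grab('wrist');save(f,'w11.png');cv2.imwrite('pics/w11c.png',cv2.resize(f['image'][100:250,220:420],None,fx=4,fy=4,interpolation=cv2.INTER_CUBIC));shift([.4436,.2816,.18],25)"
```

```text
time_s: 23.52
position: [0.444, 0.2813, 0.1805]
eef_rot: [0.977, 0.215, 0.0, 0.0]
wrist_force: [-0.4, -0.8, 0.3]
gripper_width: 0.0599
shift [-0.0003 -0.0003  0.0007] turn -0.0034 now [0.444  0.2814 0.1807] yaw 24.81 t 23.57
```

View pics/w11c.png

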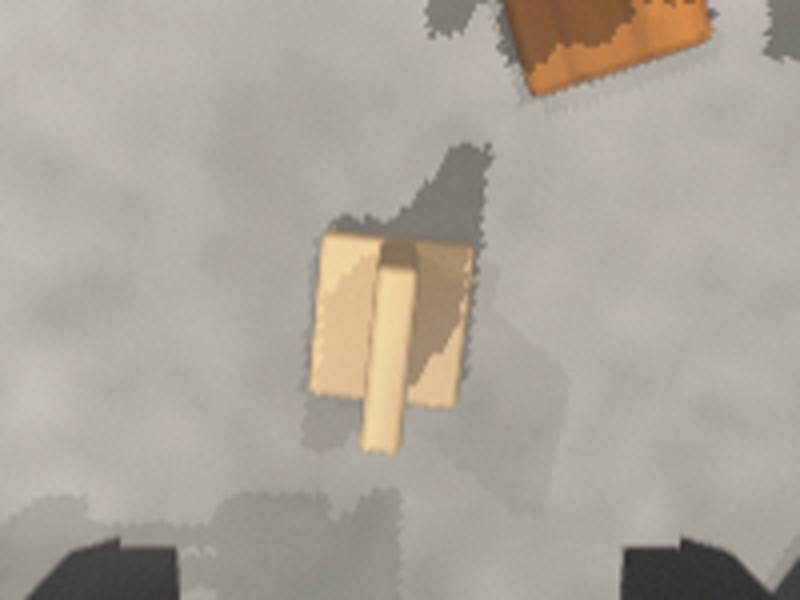

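Run:
```python
from h import *
f=grab('wrist')
a,b=[onz(f,220+x/4,100+y/4,.056) for x,y in ((397,264),(380,452))]
c=(a+b)/2; d=a-b; print(c,np.linalg.norm(d),np.degrees(np.arctan2(d[1],d[0]))-90)
F=[onz(f,220+x/4,100+y/4,.01)[:2] for x,y in ((322,233),(474,245),(457,407),(309,391))]; print(np.mean(F,0),np.array(F).round(3).tolist())
ang=np.degrees(np.arctan2(d[1],d[0]))-90
shift(np.r_[c[:2],.1],ang);shift(np.r_[c[:2],.024],ang)
```

```text
[0.43986629 0.28391945 0.056     ] 0.04622488488470039 19.617325274001615
[0.44010648 0.28402467] [[0.413, 0.298], [0.452, 0.312], [0.467, 0.269], [0.428, 0.256]]
shift [-0.0027 -0.0038  0.0808] turn 0.0914 now [0.4439 0.2816 0.1808] yaw 24.85 t 23.62
shift [-0.0028 -0.0038  0.1568] turn 0.0914 now [0.4439 0.2816 0.1808] yaw 24.85 t 23.62
```

```bash
python3 -m creep '[[[-0.0028,-0.0038,0.05,0.091],[-0.0028,-0.0038,0.1,0.091],[-0.0028,-0.0038,0.13,0.091],[-0.0028,-0.0038,0.148,0.091],[-0.0028,-0.0038,0.156,0.091],[-0.0028,-0.0038,0.156,0.091],[-0.0028,-0.0038,0.156,0.091]]]'
python3 -m creep '[[[0,0,0,0],[0,0,0,0],[0,0,0,0],[0,0,0,0],[0,0,0,0],[0,0,0,0],[0,0,0,0],[0,0,0,0]]]' 0
python3 -m creep '[[[0,0,-0.01,0],[0,0,-0.05,0],[0,0,-0.1,0],[0,0,-0.1,0],[0,0,-0.1,0]]]'
python3 -c "
from h import *
f=grab('wrist');save(f,'w12.png');shift([.6197,.0417,.135],-7);shift([.6197,.0417,.065],-7)"
```

```text
time_s: 24.5
position: [0.4393, 0.285, 0.0254]
eef_rot: [0.985, 0.172, 0.001, -0.0]
wrist_force: [0.7, 0.1, 0.8]
gripper_width: 0.0602
time_s: 25.5
position: [0.4387, 0.2846, 0.0245]
eef_rot: [0.985, 0.172, 0.0, -0.0]
wrist_force: [0.1, -0.1, -0.2]
gripper_width: 0.0097
time_s: 26.12
position: [0.438, 0.2843, 0.1242]
eef_rot: [0.985, 0.172, -0.0, 0.0]
wrist_force: [-0.3, -0.8, -1.6]
gripper_width: 0.0098
shift [ 0.089   0.2897 -0.0115] turn 0.4683 now [0.4377 0.284  0.1236] yaw 19.83 t 26.18
shift [0.0891 0.2897 0.0585] turn 0.4683 now [0.4377 0.284  0.1236] yaw 19.83 t 26.18
```

View pics/w12.png

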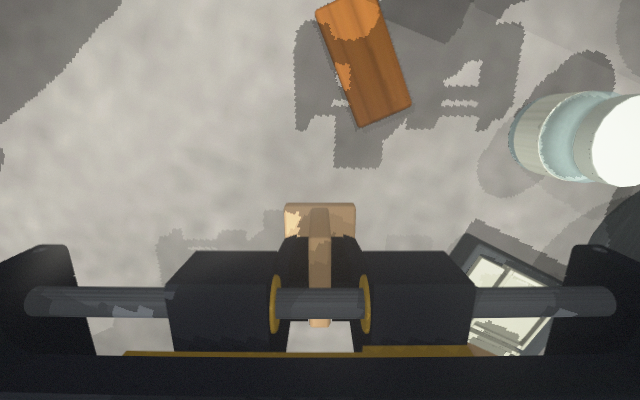

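```bash
python3 -m creep '[[[0,0.05,-0.03,0.1],[0,0.11,-0.04,0.22],[0,0.17,-0.04,0.35],[0,0.22,-0.04,0.46],[0.01,0.25,-0.04,0.468],[0.05,0.27,-0.03,0.468],[0.08,0.285,-0.02,0.468],[0.089,0.2897,-0.01,0.468],[0.089,0.2897,0.02,0.468],[0.089,0.2897,0.02,0.468],[0.089,0.2897,0.02,0.468]]]'
python3 -c "
from h import *
f=grab('wrist');save(f,'w13.png');shift([.6197,.0417,.0605],-7)"
```

```text
time_s: 27.55
position: [0.6201, 0.0422, 0.1047]
eef_rot: [0.998, -0.061, -0.0, 0.0]
wrist_force: [1.1, -0.3, -0.9]
gripper_width: 0.0101
shift [-0.001   0.0007  0.0448] turn 0.0003 now [0.6207 0.0423 0.1053] yaw -6.99 t 27.6
```

View pics/w13.png

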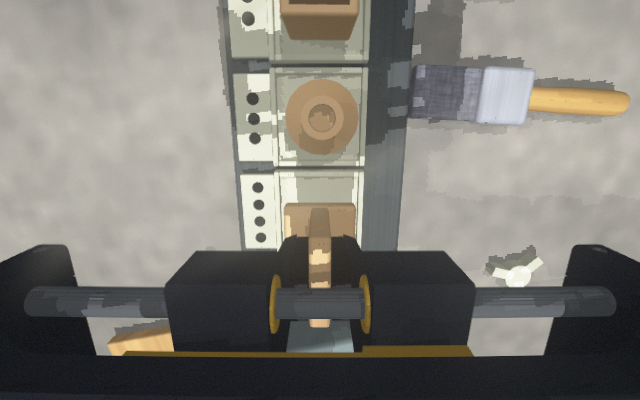

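```bash
python3 -m creep '[[[0,0,0.02,0],[0,0,0.033,0],[0,0,0.039,0],[0,0,0.042,0],[0,0,0.042,0],[0,0,0.042,0]]]'
python3 -m creep '[[[0,0,0.001,0],[0,0,0.0025,0],[0,0,0.0025,0]]]'
```

```text
time_s: 28.35
position: [0.621, 0.0422, 0.0628]
eef_rot: [0.998, -0.061, 0.0, -0.0]
wrist_force: [0.7, -0.7, -1.1]
gripper_width: 0.0097
time_s: 28.72
position: [0.6208, 0.0422, 0.0605]
eef_rot: [0.998, -0.061, 0.0, -0.0]
wrist_force: [-1.8, 0.0, 4.4]
gripper_width: 0.0098
```

```bash
python3 -m creep '[[[0,0,0,0],[0,0,0,0],[0,0,0,0],[0,0,0,0],[0,0,-0.03,0],[0,0,-0.08,0],[-0.03,-0.02,-0.13,0],[-0.07,-0.05,-0.17,0],[-0.1,-0.08,-0.2,0],[-0.1,-0.08,-0.2,0],[-0.1,-0.08,-0.2,0]]]' 0.07
python3 -c "
from h import *
f=grab('wrist');save(f,'w14.png');cv2.imwrite('pics/w14c.png',cv2.resize(f['image'][20:270,200:520],None,fx=2.4,fy=2.4,interpolation=cv2.INTER_CUBIC))"
```

```text
time_s: 30.1
position: [0.5312, 0.133, 0.2596]
eef_rot: [0.998, -0.061, 0.0, 0.0]
wrist_force: [0.1, 0.3, 0.2]
gripper_width: 0.0701
```

View pics/w14c.png

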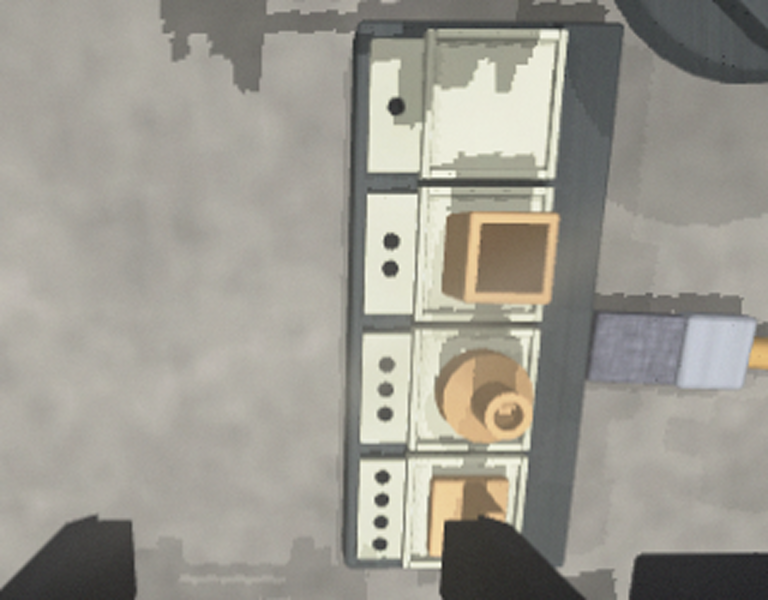

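```bash
python3 -c "
from h import *
shift([.64,-.18,.26],-7)"
```

```text
shift [ 0.1464  0.2966 -0.0005] turn -0.0014 now [0.5312 0.1324 0.2592] yaw -7.08 t 30.15
```

```bash
python3 -m creep '[[[0.03,0.05,0,0],[0.06,0.1,0,0],[0.09,0.15,0,0],[0.12,0.2,0,0],[0.14,0.25,0,0],[0.146,0.29,0,0],[0.146,0.297,0,0],[0.146,0.297,0,0],[0.146,0.297,0,0]]]'
python3 -c "
from h import *
f=grab('wrist');save(f,'w15.png');cv2.imwrite('pics/w15c.png',cv2.resize(f['image'][60:240,200:440],None,fx=3.3,fy=3.3,interpolation=cv2.INTER_CUBIC))"
```

```text
time_s: 31.28
position: [0.6401, -0.177, 0.2594]
eef_rot: [0.998, -0.06, -0.0, -0.001]
wrist_force: [0.4, -0.2, 0.3]
gripper_width: 0.0702
```

View pics/w15.png

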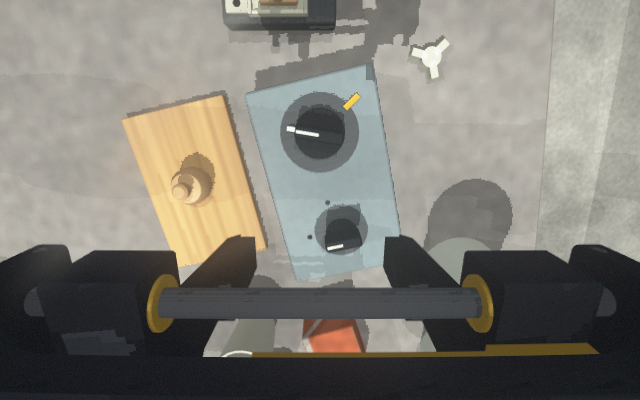

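View pics/w15c.png

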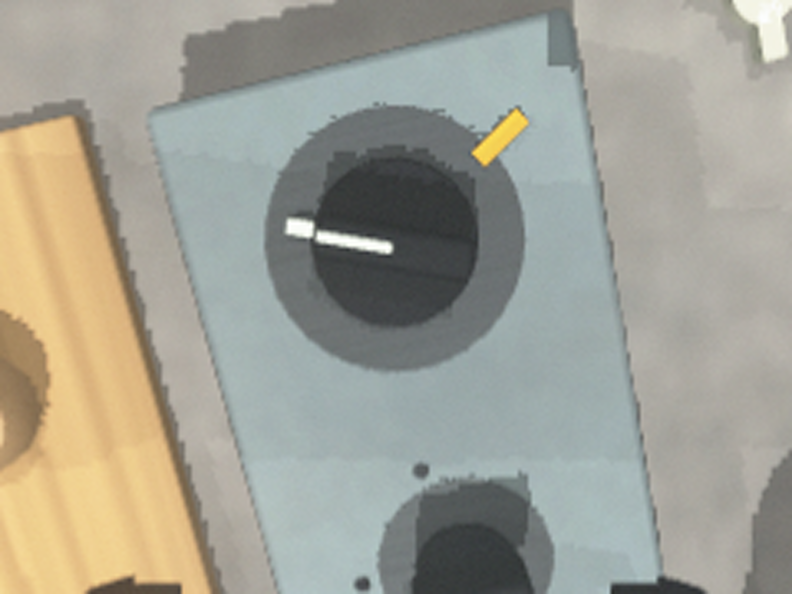

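Run:
```python
from h import *
f=grab('wrist'); im=f['image']
P=lambda x,y,z:onz(f,200+x/3.3,60+y/3.3,z)[:2]
hsv=cv2.cvtColor(im,cv2.COLOR_BGR2HSV)
tab=((hsv[...,0]>15)&(hsv[...,0]<32)&(hsv[...,1]>130)).astype(np.uint8); tab[:85]=0;tab[120:]=0;tab[:,:335]=0;tab[:,370:]=0
ys,xs=np.nonzero(tab); t=onz(f,xs.mean(),ys.mean(),.059)[:2]
sc=P(395,238,.057)
# scale fit
g=cv2.cvtColor(im,cv2.COLOR_BGR2GRAY); print(len(xs),(xs.mean(),ys.mean()))
pts=np.array([P(*a,.057) for a in [(265,238),(525,240),(395,370),(393,105),(303,145),(487,331),(305,335)]])
A=np.c_[2*pts,np.ones(len(pts))]; s=np.linalg.lstsq(A,(pts**2).sum(1),rcond=None)[0]; c=s[:2]; print("circle c",c.round(4),"r",np.sqrt(s[2]+c@c), "ellipse c",sc.round(4))
p=P(299,227,.060); 
b=[P(392,248,.093),P(316,236,.093)]
an=lambda d:np.degrees(np.arctan2(d[1],d[0]))
print("tab",t.round(4),np.linalg.norm(t-c),an(t-c),"pointer",p.round(4),np.linalg.norm(p-c),an(p-c),"bar",np.round(b,4).tolist(),an(b[1]-b[0]))
print("box corners",[P(*a,.055).round(4).tolist() for a in [(150,112),(555,8)]])
print(bot.get_obs()["qpos"].round(3))
```

```text
108 (np.float64(351.10185185185185), np.float64(101.31481481481481))
circle c [ 0.6461 -0.1245] r 0.04577746132051681 ellipse c [ 0.6464 -0.1229]
tab [ 0.6856 -0.0934] 0.05023027613693063 38.20903799422795 pointer [ 0.6136 -0.115 ] 0.03381591421721698 163.8412030392042 bar [[0.6453, -0.1243], [0.6219, -0.1177]] 164.29004965528745
box corners [[0.5679, -0.0708], [0.7086, -0.0546]]
[-0.13   0.584  0.509  1.498 -0.301  1.139  0.315]
```

```bash
python3 -c "
from h import *
shift([.646,-.124,.16],74.2)"
```

```text
shift [-0.0005 -0.0533  0.0998] turn -1.4147 now [ 0.6402 -0.177   0.2598] yaw -6.86 t 31.38
```

```bash
python3 -m creep '[[[0,-0.02,0.02,-0.16],[0,-0.05,0.05,-0.33],[0,-0.0533,0.08,-0.5],[0,-0.0533,0.1,-0.67],[0,-0.0533,0.1,-0.84],[0,-0.0533,0.1,-1.01],[0,-0.0533,0.1,-1.18],[0,-0.0533,0.1,-1.35],[0,-0.0533,0.1,-1.415],[0,-0.0533,0.1,-1.415],[0,-0.0533,0.1,-1.415]]]' 0.06
python3 -c "
from h import *
f=grab('wrist');save(f,'w16.png');shift([.646,-.124,.067],74.2);print(bot.get_obs()['qpos'].round(2))"
```

```text
time_s: 32.75
position: [0.6465, -0.1253, 0.16]
eef_rot: [0.798, 0.602, 0.0, 0.0]
wrist_force: [-0.3, -0.5, 0.3]
gripper_width: 0.06
shift [ 0.0013 -0.0008  0.093 ] turn -0.0025 now [ 0.6464 -0.1254  0.16  ] yaw 74.06 t 32.8
[ 0.04  0.64  0.12  1.58 -0.09  0.93  1.49]
```

View pics/w16.png

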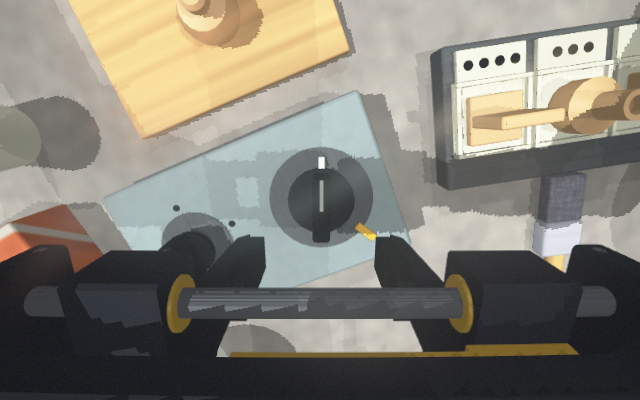

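Run:
```python
from h import *
f=grab('wrist'); im=f['image']
cv2.imwrite('pics/w16c.png',cv2.resize(im[130:260,250:400],None,fx=4.5,fy=4.5,interpolation=cv2.INTER_CUBIC))
print(onz(f,321,205,.093),proj(f,[.646,-.124,.093]))
```

```text
[ 0.64020427 -0.12292174  0.093     ] [321.71927885 212.33552668]
```

View pics/w16c.png

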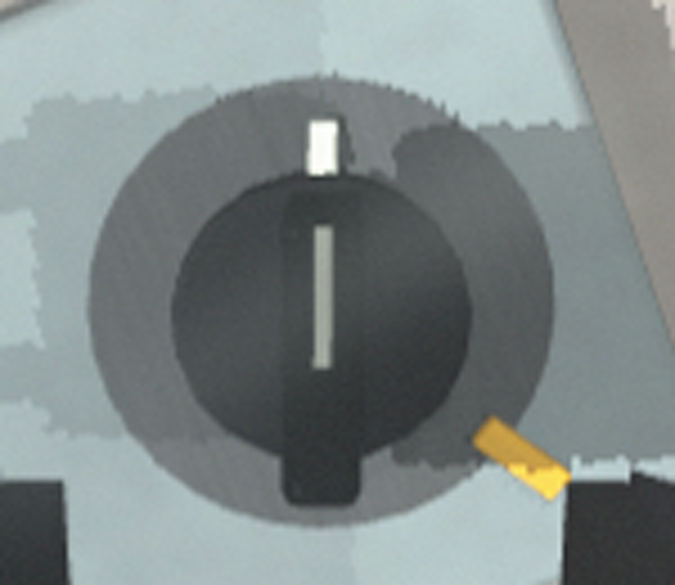

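```bash
python3 -m creep '[[[0.0013,-0.0008,0.04,0],[0.0013,-0.0008,0.07,0],[0.0013,-0.0008,0.085,0],[0.0013,-0.0008,0.092,0],[0.0013,-0.0008,0.093,0],[0.0013,-0.0008,0.093,0],[0.0013,-0.0008,0.093,0]]]'
python3 -m creep '[[[0,0,0,0],[0,0,0,0],[0,0,0,0],[0,0,0,0],[0,0,0,0],[0,0,0,0],[0,0,0,0]]]' 0
python3 -c "
from h import *
shift([.646,-.124,.067],74.2);print(bot.get_obs()['wrist_force'],bot.get_obs()['ft_torque'])"
```

```text
time_s: 33.72
position: [0.6465, -0.1245, 0.0678]
eef_rot: [0.798, 0.602, 0.001, 0.001]
wrist_force: [-0.3, -0.2, -0.5]
gripper_width: 0.0599
time_s: 34.6
position: [0.646, -0.1241, 0.0669]
eef_rot: [0.798, 0.602, 0.0, -0.0]
wrist_force: [1.1, 1.3, -1.0]
gripper_width: 0.0137
shift [ 0.0001 -0.0001 -0.0001] turn -0.0018 now [ 0.646  -0.1241  0.0669] yaw 74.09 t 34.6
[ 1.13323516  1.27280717 -0.99667628] [ 0.29055634 -0.03760638 -0.00382562]
```

Gripped, near-zero force. Turn clockwise 126° (2.20 rad).

```bash
python3 -m creep '[[[0,0,0,0.1],[0,0,0,0.25],[0,0,0,0.4],[0,0,0,0.55],[0,0,0,0.7],[0,0,0,0.85],[0,0,0,1.0],[0,0,0,1.0],[0,0,0,1.0]]]'
```

```text
time_s: 35.72
position: [0.646, -0.1242, 0.0669]
eef_rot: [0.989, 0.147, 0.0, -0.0]
wrist_force: [0.0, 1.3, 0.5]
gripper_width: 0.0139
```

```bash
python3 -m creep '[[[0,0,0,0.15],[0,0,0,0.3],[0,0,0,0.45],[0,0,0,0.6],[0,0,0,0.75],[0,0,0,0.9],[0,0,0,1.05],[0,0,0,1.15],[0,0,0,1.2],[0,0,0,1.2],[0,0,0,1.2]]]'
python3 -c "
from h import *
f=grab('wrist');save(f,'w17.png');shift([.646,-.124,.067],-52)"
```

```text
time_s: 37.1
position: [0.6459, -0.1241, 0.0669]
eef_rot: [0.899, -0.437, -0.0, -0.0]
wrist_force: [-0.6, 2.3, 1.6]
gripper_width: 0.0138
shift [-0.     -0.0002 -0.0001] turn 0.0021 now [ 0.6459 -0.1241  0.0669] yaw -51.88 t 37.15
```

View pics/w17.png

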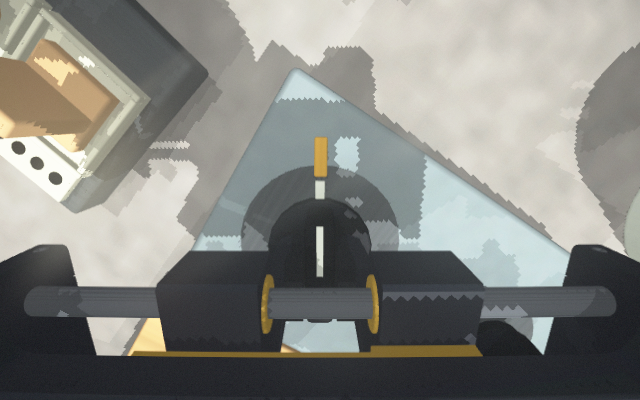

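```bash
python3 -m creep '[[[0,0,0,0],[0,0,0,0],[0,0,0,0],[0,0,-0.02,0],[0,0,-0.05,0],[0,0,-0.1,0],[0,0,-0.1,0],[0,0,-0.1,0]]]' 0.06
python3 -c "
from h import *
f=grab('wrist');save(f,'w18.png');shift([.645,-.29,.26],-7)"
```

```text
time_s: 38.15
position: [0.646, -0.1243, 0.1676]
eef_rot: [0.899, -0.438, 0.0, -0.0]
wrist_force: [-0.8, -0.0, -0.4]
gripper_width: 0.0602
shift [ 0.1303  0.1027 -0.0934] turn -0.7847 now [ 0.6455 -0.124   0.1667] yaw -51.96 t 38.2
```

View pics/w18.png

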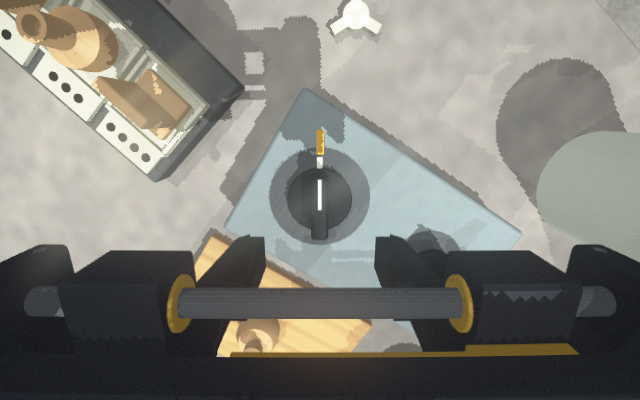

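```bash
python3 -m creep '[[[0.02,0.02,-0.05,-0.15],[0.06,0.05,-0.07,-0.3],[0.1,0.08,-0.07,-0.45],[0.13,0.1,-0.07,-0.6],[0.13,0.1,-0.07,-0.75],[0.13,0.1,-0.07,-0.785],[0.13,0.1,-0.07,-0.785],[0.13,0.1,-0.07,-0.785]]]'
python3 -c "
from h import *
f=grab('wrist');save(f,'w19.png');cv2.imwrite('pics/w19c.png',cv2.resize(f['image'][60:260,220:420],None,fx=3,fy=3,interpolation=cv2.INTER_CUBIC))"
```

```text
time_s: 39.2
position: [0.6474, -0.2875, 0.2366]
eef_rot: [0.998, -0.061, -0.0, -0.0]
wrist_force: [0.1, -0.3, -0.2]
gripper_width: 0.06
```

View pics/w19.png

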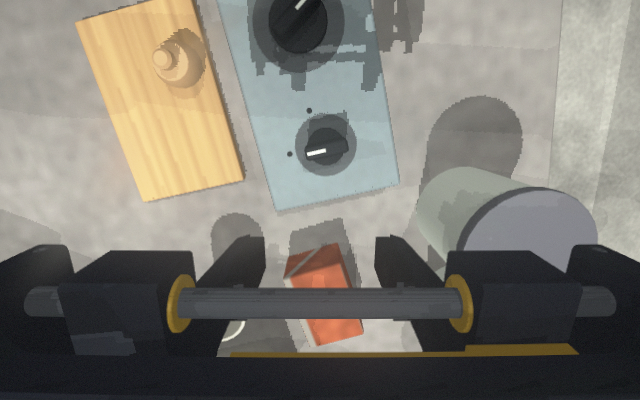

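View pics/w19c.png

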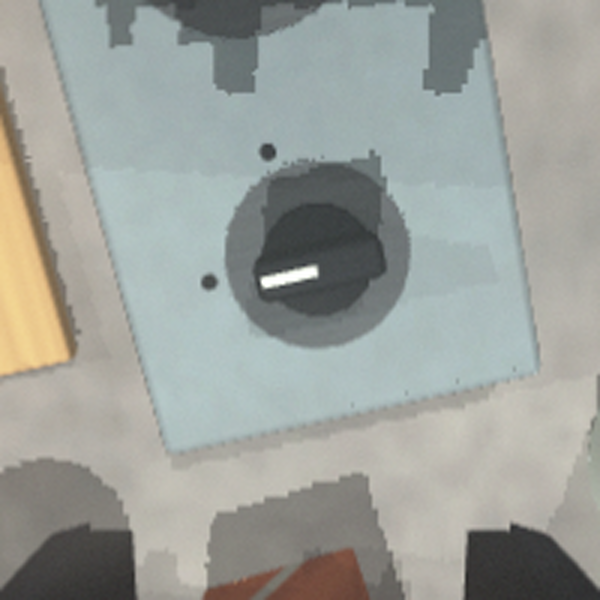

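Run:
```python
from h import *
f=grab('wrist')
P=lambda x,y,z:onz(f,220+x/3,60+y/3,z)[:2]
an=lambda d:np.degrees(np.arctan2(d[1],d[0]))
a,b=P(262,283,.1),P(318,271,.1); print("line",a,b,an(a-b))
q=[P(*p,.1) for p in [(255,270),(261,300),(386,268),(378,238)]]; print("bar ctr",np.mean(q,0),[an(q[3]-q[0]),an(q[2]-q[1])], np.linalg.norm(q[2]-q[1]))
pts=np.array([P(*p,.0565) for p in [(225,250),(411,252),(318,348),(318,163),(250,190),(385,315),(255,316)]])
A=np.c_[2*pts,np.ones(len(pts))]; s=np.linalg.lstsq(A,(pts**2).sum(1),rcond=None)[0]; print("scale",s[:2],np.sqrt(s[2]+s[:2]@s[:2]))
c=s[:2]; print(np.linalg.norm(c-[.646,-.1243]), an(np.array([.646,-.1243])-c)-90)
print("dot ang",an(P(209,282,.056)-c),an(P(267,152,.056)-c))
print(bot.get_obs()['qpos'].round(2),bot.get_obs()['position'])
```

```text
line [ 0.63980558 -0.25021711] [ 0.65808176 -0.24862761] -175.0294145840947
bar ctr [ 0.65869776 -0.24810405] [np.float64(7.391997577102683), np.float64(7.299560738443586)] 0.041330128514596026
scale [ 0.65915612 -0.24787562] 0.03358481479039853
0.12427395759036704 6.076938524423198
dot ang -173.730541725314 109.74337709652998
[ 0.01  0.7   0.58  1.39 -0.4   1.17  0.51] [ 0.64744996 -0.28783122  0.23685537]
```

```bash
python3 -c "
from h import *
shift([.659,-.248,.165],96);print(np.radians(-7-96))"
```

```text
shift [ 0.0066 -0.0409  0.0719] turn 1.3439 now [ 0.6474 -0.2878  0.2369] yaw -7.0 t 39.3
-1.7976891295541595
```

```bash
python3 -m creep '[[[0.0066,-0.02,0.02,-0.16],[0.0066,-0.041,0.05,-0.32],[0.0066,-0.041,0.072,-0.48],[0.0066,-0.041,0.072,-0.65],[0.0066,-0.041,0.072,-0.82],[0.0066,-0.041,0.072,-0.99],[0.0066,-0.041,0.072,-1.16],[0.0066,-0.041,0.072,-1.33],[0.0066,-0.041,0.072,-1.5],[0.0066,-0.041,0.072,-1.67],[0.0066,-0.041,0.072,-1.798],[0.0066,-0.041,0.072,-1.798],[0.0066,-0.041,0.072,-1.798]]]' 0.05
python3 -c "
from h import *
f=grab('wrist');save(f,'w20.png');cv2.imwrite('pics/w20c.png',cv2.resize(f['image'][110:260,230:430],None,fx=4,fy=4,interpolation=cv2.INTER_CUBIC));shift([.659,-.248,.073],96);print(bot.get_obs()['qpos'].round(2), proj(f,[.659,-.248,.1]),proj(f,[.659,-.248,.0565]))"
```

```text
time_s: 40.92
position: [0.6588, -0.2485, 0.1649]
eef_rot: [0.67, 0.742, -0.0, -0.0]
wrist_force: [-0.5, 0.4, -0.7]
gripper_width: 0.05
shift [0.0004 0.0002 0.0919] turn -0.0015 now [ 0.6588 -0.2484  0.1649] yaw 95.91 t 40.98
[ 0.22  0.71  0.12  1.44 -0.09  1.    2.03] [320.52047339 214.61791856] [320.32434859 199.27397859]
```

View pics/w20.png

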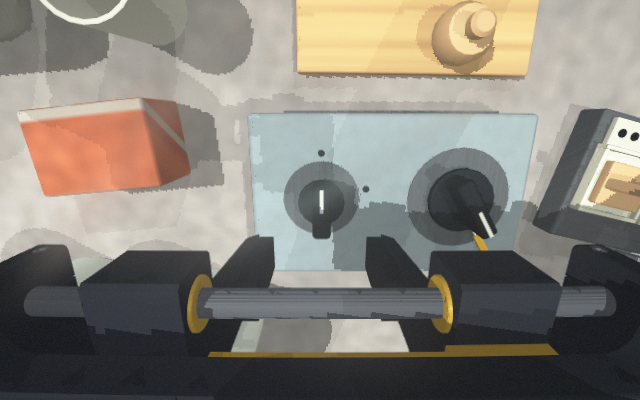

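View pics/w20c.png

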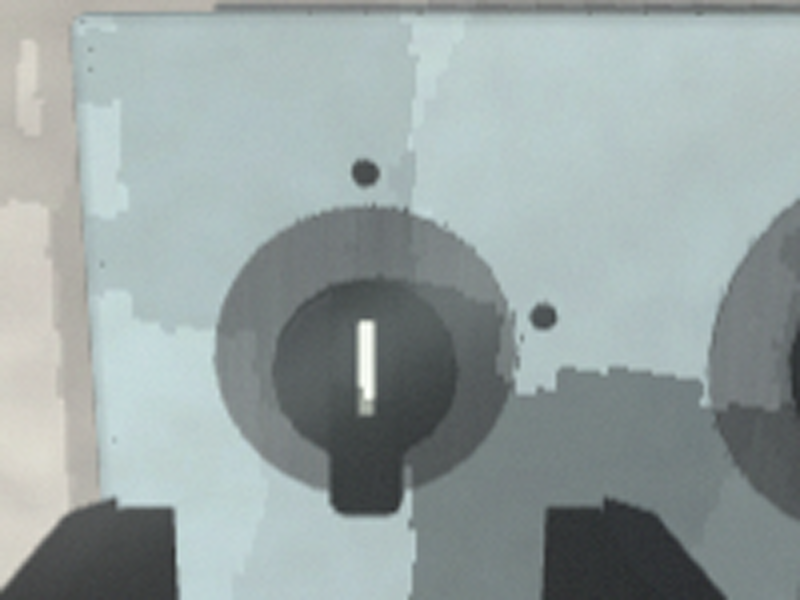

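```bash
python3 -m creep '[[[0.001,0,0.04,0],[0.001,0,0.07,0],[0.001,0,0.085,0],[0.001,0,0.09,0],[0.001,0,0.0915,0],[0.001,0,0.0915,0],[0.001,0,0.0915,0]]]'
python3 -m creep '[[[0,0,0,0],[0,0,0,0],[0,0,0,0],[0,0,0,0],[0,0,0,0],[0,0,0,0],[0,0,0,0]]]' 0
```

```text
time_s: 41.85
position: [0.6592, -0.2477, 0.0743]
eef_rot: [0.669, 0.743, 0.0, 0.001]
wrist_force: [-0.8, 0.7, -1.0]
gripper_width: 0.0499
time_s: 42.72
position: [0.6587, -0.2474, 0.0734]
eef_rot: [0.669, 0.743, 0.0, -0.0]
wrist_force: [-0.0, 1.2, 0.5]
gripper_width: 0.0138
```

Gripped cleanly. Before pressing, a quick check that nothing has been knocked out of place.

```bash
python3 -c "
from h import *
f=grab('scene'); cv2.imwrite('pics/s21.png',cv2.convertScaleAbs(cv2.resize(f['image'][90:300,160:480],(800,525),interpolation=cv2.INTER_CUBIC),alpha=1.4))"
```

```text
(no output)
```

View pics/s21.png

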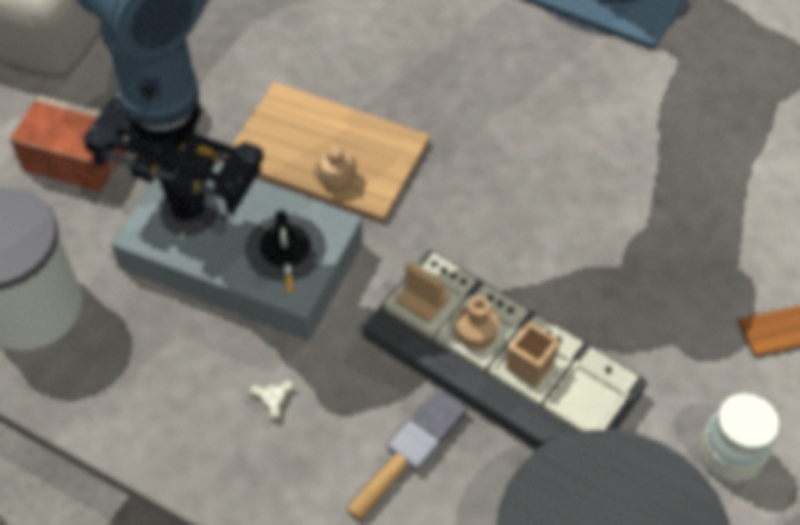

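All in place. Push down.

```bash
python3 -m creep '[[[0,0,0.002,0],[0,0,0.004,0],[0,0,0.006,0],[0,0,0.007,0],[0,0,0.007,0],[0,0,0.007,0]]]'
```

```text
time_s: 43.52
position: [0.6588, -0.2474, 0.0673]
eef_rot: [0.669, 0.743, 0.0, -0.0]
wrist_force: [-3.9, 2.3, 8.6]
gripper_width: 0.0139
```

```bash
python3 -m creep '[[[0,0,0.001,0.05],[0,0,0.001,0.15],[0,0,0.001,0.28],[0,0,0.001,0.41],[0,0,0.001,0.54],[0,0,0.001,0.67],[0,0,0.001,0.8],[0,0,0.001,0.93],[0,0,0.001,1.06],[0,0,0.001,1.19],[0,0,0.001,1.28],[0,0,0.001,1.32],[0,0,0.001,1.32],[0,0,0.001,1.32]]]'
python3 -c "
from h import *
o=bot.get_obs();print(o['ft_torque'],yaw())"
```

```text
time_s: 45.28
position: [0.6588, -0.2474, 0.0673]
eef_rot: [0.984, 0.177, 0.0, -0.0]
wrist_force: [-6.2, 4.0, 16.2]
gripper_width: 0.0135
[ 0.78006915  1.37035099 -0.06993155] 20.410617614594024
```

```bash
python3 -m creep '[[[0,0,0,0.03],[0,0,0,0.05],[0,0,0,0.06],[0,0,0,0.06]]]'
python3 -c "
from h import *
f=grab('wrist');save(f,'w22.png')
o=bot.get_obs();print(o['ft_torque'],yaw())"
```

```text
time_s: 45.78
position: [0.6589, -0.2475, 0.0673]
eef_rot: [0.989, 0.148, 0.0, -0.0]
wrist_force: [-5.6, 3.3, 15.5]
gripper_width: 0.0135
[0.70575143 1.36405432 0.34732983] 17.03396889258789
```

View pics/w22.png

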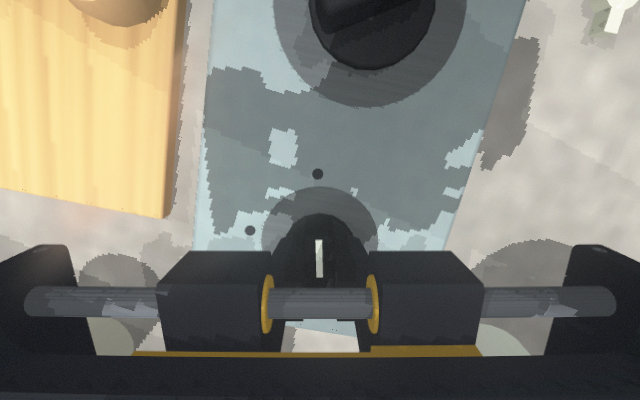

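```bash
python3 -m creep '[[[0,0,-0.003,0],[0,0,-0.006,0],[0,0,-0.0075,0],[0,0,-0.0075,0]]]'
python3 -m creep '[[[0,0,0,0],[0,0,0,0],[0,0,0,0],[0,0,0,0],[0,0,-0.02,0],[0,0,-0.06,0],[0,0,-0.12,0],[0,0.03,-0.15,0],[0,0.04,-0.15,0],[0,0.04,-0.15,0]]]' 0.05
python3 -c "
from h import *
f=grab('wrist');save(f,'w23.png');cv2.imwrite('pics/w23c.png',cv2.resize(f['image'][40:260,200:460],None,fx=2.7,fy=2.7,interpolation=cv2.INTER_CUBIC))
f=grab('scene'); cv2.imwrite('pics/s23.png',cv2.convertScaleAbs(cv2.resize(f['image'][90:300,160:480],(800,525),interpolation=cv2.INTER_CUBIC),alpha=1.4))"
```

```text
time_s: 46.32
position: [0.6587, -0.2474, 0.0729]
eef_rot: [0.989, 0.148, -0.0, -0.0]
wrist_force: [-1.7, 1.4, 2.6]
gripper_width: 0.0135
time_s: 47.58
position: [0.6697, -0.2863, 0.2225]
eef_rot: [0.989, 0.147, -0.0, -0.0]
wrist_force: [-0.5, 0.5, -0.0]
gripper_width: 0.0502
```

View pics/w23.png

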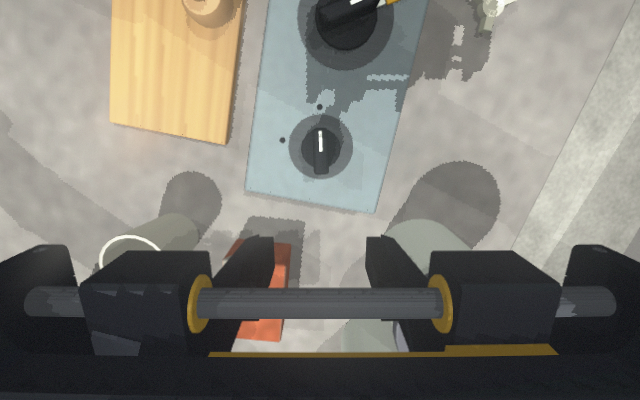

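View pics/s23.png

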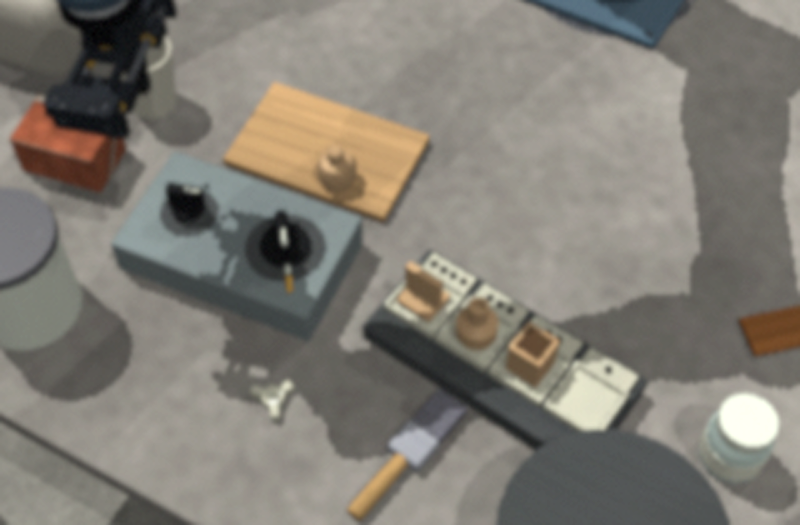

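Run:
```python
from h import *
f=grab('wrist'); g=f['image'][125:160,305:335].min(2); ys,xs=np.nonzero(g>200); xs=xs+305; ys=ys+125
P=np.array([onz(f,x,y,.1)[:2] for x,y in zip(xs,ys)]); c=P.mean(0); w=np.linalg.svd(P-c)[2][0]; w*=np.sign(w[1])
print(len(xs),"timer line angle",np.degrees(np.arctan2(w[1],w[0])),"-> turn deg",(185-np.degrees(np.arctan2(w[1],w[0]))))
t=grab('top'); cv2.imwrite('pics/t24.png',cv2.convertScaleAbs(cv2.resize(t['image'][120:280,160:480],(800,400),interpolation=cv2.INTER_CUBIC),alpha=1.4))
```

```text
63 timer line angle 109.80547204266347 -> turn deg 75.19452795733653
```

View pics/t24.png

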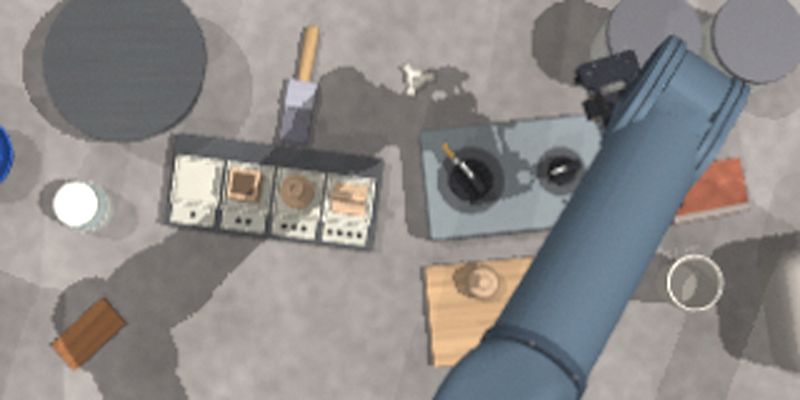

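Run:
```python
from h import *
f=grab('top')
T=lambda cx,cy,z:onz(f,160+cx/2.5,120+cy/2.5,z)[:2]
k=T(484,284,.07); b=T(481,281,.04)
TL,BL=T(427,267,.014),T(434,366,.014); TR,BR=T(581,254,.014),T(591,352,.014)
c=np.mean([TL,BL,TR,BR],0); ey=(TL-TR+BL-BR); ey/=np.linalg.norm(ey); ex=np.array([ey[1],-ey[0]])
for q in (k,b): print(q.round(4),"board frame",((q-c)@ex).round(4),((q-c)@ey).round(4))
print(c)
s=grab('scene'); p=[proj(s,[*k,z]) for z in (.014,.07)]; print(p)
```

```text
[ 0.505 -0.142] board frame 0.0384 0.0359
[ 0.5093 -0.1405] board frame 0.0429 0.0369
[ 0.46976574 -0.18100534]
[array([294.81533618, 161.53480839]), array([294.00846619, 149.94249978])]
```

```bash
python3 -c "
from h import *
o=bot.get_obs();print(o['time_s'],o['wrist_force']);print(bot.hand_in())"
```

```text
47.875 [ 0.33883763 -0.27294917 -0.35605492]
the job is handed in; nothing more can be done
None
```

The job was handed in at 47.9 s; no verdict is reported. I found one dry pot (in the four-dot tray, so `pot2`) and three fresh tests. I saw no tumbler and no pot in the two-dot tray, so the one-dot tray stays empty.

**What I did:**
- I stood the pot on the ware board. Then I set the square box in tray 2, the bottle in tray 3 and the tile in tray 4, lowering each until it touched the floor before letting go.
- I turned the heat dial 126° clockwise.
- I pushed the timer knob down about 6 mm and turned it clockwise until the torque jumped at its stop. I then let it rise and released it.

**What the last checks showed:**
- **Tests in the trays:** all three stand upright in their own trays. The square measured within about 2 mm of its tray's centre. I judged the bottle and tile from the release positions and the pictures.
- **Dial:** the white pointer lines up with the brass tab in the wrist picture.
- **Timer:** its white line has turned about 75° (1.31 rad), which is past the 1.2 rad needed.
- **Bystanders:** they looked unmoved in the pictures; I did not measure them.

**What did not go to plan or was not checked:**
- **Pot moved:** some time after I set it down, the pot shifted a few centimetres on the board, apparently the announced knock. It now stands at about x +40 mm, y +36 mm in the board's frame. That is inside the ±60 and ±100 mm limits, and two views agree that it is upright, so I left it.
- **Bottle grip:** the lift began before the fingers had fully closed, so I held it about 8 mm higher on the neck than planned. I allowed for that when placing it.
- **Timer spring-up:** I did not measure it directly. I infer it because the knob followed the hand up about 6 mm before I let go.

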